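# Clamp the bonded drone arms and close the curing guard

## Task

Slide the amber guard of the curing station fully open, stand every bonded drone-arm blank upright on the station's bed, and see that each has one orange spring clamp from the rail gripping the middle of its top edge, pushed well down over it. Spare clamps stay on the rail. Then slide the guard fully shut over the clamped blanks, without tipping a blank over or disturbing the other things on the bench.

Things in the scene. Friction and masses are not known exactly. Their poses are not given: they have to be found in the camera images.
- bed: fixed aluminium bed plate 270 (x) x 204 (y) mm, top 10 mm above the table; origin at its centre, table height. Yellow outlines for the blanks' feet at bed x = -80, 0, 80 mm (y = 0), long side along y. Fixed amber panel along the edge at y = -100 mm, up to 172 mm high. Guard tracks at x = +-137 mm, y -102 to 308 mm, 14 mm high.
- guard (a joint): slide of the amber guard hood along the tracks, m: 0 = fully shut over the bed, 0.2 = fully open (moved along bed +y, the bed free from above). Light friction of 1.5 N, stays where it is left.
- guard_handle (a point): centre of the red handle bar on the guard's roof: 110 mm along bed x, 14 mm wide (y), 16 mm tall, 216 mm above the table, 26 mm clear of the roof. Guard 278 (x) x 196 (y) mm, roof top at 182 mm, 178 mm clear inside, walls at +-x and +y, open at -y and below. At joint 0 the handle is over the bed's centre.
- rail: fixed clamp rail: upright aluminium strip 230 mm long (along its x), 10 mm thick (its y), top edge 70 mm above the table, on a base 240 x 90 x 12 mm. Origin: centre of the base's underside.
- blank1: bonded drone-arm blank (may be absent): upright black plate 90 mm long (own x), 10 mm thick (own y) with a yellow glue line along its edge, top edge 92 mm above the underside, fixed in a blue weighted foot 90 (x) x 54 (y) x 14 mm; one rigid piece, 0.2 to 0.45 kg. Origin: centre of the foot's underside, z up.
- blank2: bonded drone-arm blank (may be absent): upright black plate 90 mm long (own x), 10 mm thick (own y) with a yellow glue line along its edge, top edge 92 mm above the underside, fixed in a blue weighted foot 90 (x) x 54 (y) x 14 mm; one rigid piece, 0.2 to 0.45 kg. Origin: centre of the foot's underside, z up.
- blank3: bonded drone-arm blank (may be absent): upright black plate 90 mm long (own x), 10 mm thick (own y) with a yellow glue line along its edge, top edge 92 mm above the underside, fixed in a blue weighted foot 90 (x) x 54 (y) x 14 mm; one rigid piece, 0.2 to 0.45 kg. Origin: centre of the foot's underside, z up.
- clamp1: orange spring clamp like a big clothes peg, 24 mm wide along its hinge (own x); origin: hinge pin (10 mm thick). Starts closed on the rail, jaws down, pin 10 mm over the rail's edge. Two handles 5 to 41 mm above the pin: 51 mm over their tops at rest, 28 mm and parallel when squeezed along own y to the stop (12 N; use 25 N). This body is one half: leans 0.3 rad while squeezed.
- clamp1_pads (a point): point midway between the two black jaw pads, 25 mm below the pin when closed on a 10 mm plate. The pads hang from the pin to 36 mm below it, 5 mm thick each, 10 mm apart on a plate, about 25 mm apart when fully squeezed. A plate's edge can go in to 5 mm below the pin; 10 mm below is normal.
- jaw1 (a joint): jaw angle between the two halves of the clamp of this number, rad: 0 = closed on a 10 mm plate, 0.6 = fully squeezed open, -0.2 = closed on nothing
- clamp2: orange spring clamp like a big clothes peg, 24 mm wide along its hinge (own x); origin: hinge pin (10 mm thick). Starts closed on the rail, jaws down, pin 10 mm over the rail's edge. Two handles 5 to 41 mm above the pin: 51 mm over their tops at rest, 28 mm and parallel when squeezed along own y to the stop (12 N; use 25 N). This body is one half: leans 0.3 rad while squeezed.
- clamp2_pads (a point): point midway between the two black jaw pads, 25 mm below the pin when closed on a 10 mm plate. The pads hang from the pin to 36 mm below it, 5 mm thick each, 10 mm apart on a plate, about 25 mm apart when fully squeezed. A plate's edge can go in to 5 mm below the pin; 10 mm below is normal.
- jaw2 (a joint): jaw angle between the two halves of the clamp of this number, rad: 0 = closed on a 10 mm plate, 0.6 = fully squeezed open, -0.2 = closed on nothing
- clamp3: orange spring clamp like a big clothes peg, 24 mm wide along its hinge (own x); origin: hinge pin (10 mm thick). Starts closed on the rail, jaws down, pin 10 mm over the rail's edge. Two handles 5 to 41 mm above the pin: 51 mm over their tops at rest, 28 mm and parallel when squeezed along own y to the stop (12 N; use 25 N). This body is one half: leans 0.3 rad while squeezed.
- clamp3_pads (a point): point midway between the two black jaw pads, 25 mm below the pin when closed on a 10 mm plate. The pads hang from the pin to 36 mm below it, 5 mm thick each, 10 mm apart on a plate, about 25 mm apart when fully squeezed. A plate's edge can go in to 5 mm below the pin; 10 mm below is normal.
- jaw3 (a joint): jaw angle between the two halves of the clamp of this number, rad: 0 = closed on a 10 mm plate, 0.6 = fully squeezed open, -0.2 = closed on nothing
- spool: bystander, to be left alone: grey solder spool, 56 mm across, 40 mm tall, standing; origin under its centre.
- flux: bystander, to be left alone: white bottle with blue cap, 40 mm across, 110 mm tall, standing; origin under its centre.
- cup: bystander, to be left alone: black open cup, 68 mm across, 65 mm tall; origin under its centre.
- driver: bystander, to be left alone: screwdriver with green handle, 170 mm long, lying; origin mid-length
- meter: bystander, to be left alone: yellow multimeter lying flat, 140 x 75 x 35 mm; origin under its centre.
Not all that is in view belongs to the job. What is shaped like the blank1 but red is not meant. What is shaped like the blank3 but red is not meant.

How it is judged (in metres and radians):
On the way, in this order (a step that is already met when the one before it is completed fails the run):
1. the guard is slid open (at least 180 of its 200 mm) (value of joint guard above 0.18 m), for 0.2 s.
2. every blank stands on the bed with a clamp gripping the middle of its top edge, the guard still open (at least 150 mm) (value of joint guard above 0.15 m and x of blank1 in the frame of bed between -0.108 and 0.108 m and y of blank1 in the frame of bed between -0.048 and 0.048 m and z of blank1 in the frame of bed between 0.005 and 0.016 m and angle between each of blank1, blank2, blank3's own z axis and vertical below 0.1 rad and ((x of clamp1_pads in the frame of blank1 between -0.022 and 0.022 m and y of clamp1_pads in the frame of blank1 between -0.009 and 0.009 m and z of clamp1_pads in the frame of blank1 between 0.062 and 0.089 m and angle between clamp1's own z axis and vertical below 0.3 rad and contact force between clamp1 and blank1 above 2 N) or (x of clamp2_pads in the frame of blank1 between -0.022 and 0.022 m and y of clamp2_pads in the frame of blank1 between -0.009 and 0.009 m and z of clamp2_pads in the frame of blank1 between 0.062 and 0.089 m and angle between clamp2's own z axis and vertical below 0.3 rad and contact force between clamp2 and blank1 above 2 N) or (x of clamp3_pads in the frame of blank1 between -0.022 and 0.022 m and y of clamp3_pads in the frame of blank1 between -0.009 and 0.009 m and z of clamp3_pads in the frame of blank1 between 0.062 and 0.089 m and angle between clamp3's own z axis and vertical below 0.3 rad and contact force between clamp3 and blank1 above 2 N)) and x of blank2 in the frame of bed between -0.108 and 0.108 m and y of blank2 in the frame of bed between -0.048 and 0.048 m and z of blank2 in the frame of bed between 0.005 and 0.016 m and ((x of clamp1_pads in the frame of blank2 between -0.022 and 0.022 m and y of clamp1_pads in the frame of blank2 between -0.009 and 0.009 m and z of clamp1_pads in the frame of blank2 between 0.062 and 0.089 m and angle between clamp1's own z axis and vertical below 0.3 rad and contact force between clamp1 and blank2 above 2 N) or (x of clamp2_pads in the frame of blank2 between -0.022 and 0.022 m and y of clamp2_pads in the frame of blank2 between -0.009 and 0.009 m and z of clamp2_pads in the frame of blank2 between 0.062 and 0.089 m and angle between clamp2's own z axis and vertical below 0.3 rad and contact force between clamp2 and blank2 above 2 N) or (x of clamp3_pads in the frame of blank2 between -0.022 and 0.022 m and y of clamp3_pads in the frame of blank2 between -0.009 and 0.009 m and z of clamp3_pads in the frame of blank2 between 0.062 and 0.089 m and angle between clamp3's own z axis and vertical below 0.3 rad and contact force between clamp3 and blank2 above 2 N)) and x of blank3 in the frame of bed between -0.108 and 0.108 m and y of blank3 in the frame of bed between -0.048 and 0.048 m and z of blank3 in the frame of bed between 0.005 and 0.016 m and ((x of clamp1_pads in the frame of blank3 between -0.022 and 0.022 m and y of clamp1_pads in the frame of blank3 between -0.009 and 0.009 m and z of clamp1_pads in the frame of blank3 between 0.062 and 0.089 m and angle between clamp1's own z axis and vertical below 0.3 rad and contact force between clamp1 and blank3 above 2 N) or (x of clamp2_pads in the frame of blank3 between -0.022 and 0.022 m and y of clamp2_pads in the frame of blank3 between -0.009 and 0.009 m and z of clamp2_pads in the frame of blank3 between 0.062 and 0.089 m and angle between clamp2's own z axis and vertical below 0.3 rad and contact force between clamp2 and blank3 above 2 N) or (x of clamp3_pads in the frame of blank3 between -0.022 and 0.022 m and y of clamp3_pads in the frame of blank3 between -0.009 and 0.009 m and z of clamp3_pads in the frame of blank3 between 0.062 and 0.089 m and angle between clamp3's own z axis and vertical below 0.3 rad and contact force between clamp3 and blank3 above 2 N))), for 0.3 s.
At the end, for the whole second after the job is handed in: Guard shut to within 8 mm; every blank upright at rest on the bed (centre within 48 mm of the bed's middle along the tracks, 108 mm across), gripped by one clamp within 22 mm of the middle of its top edge, pads' point 3 to 30 mm below that edge; every other clamp on the rail (value of joint guard below 0.008 m and velocity of joint guard between -0.01 and 0.01 m/s and x of blank1 in the frame of bed between -0.108 and 0.108 m and y of blank1 in the frame of bed between -0.048 and 0.048 m and z of blank1 in the frame of bed between 0.005 and 0.016 m and angle between each of blank1, blank2, blank3's own z axis and vertical below 0.1 rad and ((x of clamp1_pads in the frame of blank1 between -0.022 and 0.022 m and y of clamp1_pads in the frame of blank1 between -0.009 and 0.009 m and z of clamp1_pads in the frame of blank1 between 0.062 and 0.089 m and angle between clamp1's own z axis and vertical below 0.3 rad and contact force between clamp1 and blank1 above 2 N) or (x of clamp2_pads in the frame of blank1 between -0.022 and 0.022 m and y of clamp2_pads in the frame of blank1 between -0.009 and 0.009 m and z of clamp2_pads in the frame of blank1 between 0.062 and 0.089 m and angle between clamp2's own z axis and vertical below 0.3 rad and contact force between clamp2 and blank1 above 2 N) or (x of clamp3_pads in the frame of blank1 between -0.022 and 0.022 m and y of clamp3_pads in the frame of blank1 between -0.009 and 0.009 m and z of clamp3_pads in the frame of blank1 between 0.062 and 0.089 m and angle between clamp3's own z axis and vertical below 0.3 rad and contact force between clamp3 and blank1 above 2 N)) and x of blank2 in the frame of bed between -0.108 and 0.108 m and y of blank2 in the frame of bed between -0.048 and 0.048 m and z of blank2 in the frame of bed between 0.005 and 0.016 m and ((x of clamp1_pads in the frame of blank2 between -0.022 and 0.022 m and y of clamp1_pads in the frame of blank2 between -0.009 and 0.009 m and z of clamp1_pads in the frame of blank2 between 0.062 and 0.089 m and angle between clamp1's own z axis and vertical below 0.3 rad and contact force between clamp1 and blank2 above 2 N) or (x of clamp2_pads in the frame of blank2 between -0.022 and 0.022 m and y of clamp2_pads in the frame of blank2 between -0.009 and 0.009 m and z of clamp2_pads in the frame of blank2 between 0.062 and 0.089 m and angle between clamp2's own z axis and vertical below 0.3 rad and contact force between clamp2 and blank2 above 2 N) or (x of clamp3_pads in the frame of blank2 between -0.022 and 0.022 m and y of clamp3_pads in the frame of blank2 between -0.009 and 0.009 m and z of clamp3_pads in the frame of blank2 between 0.062 and 0.089 m and angle between clamp3's own z axis and vertical below 0.3 rad and contact force between clamp3 and blank2 above 2 N)) and x of blank3 in the frame of bed between -0.108 and 0.108 m and y of blank3 in the frame of bed between -0.048 and 0.048 m and z of blank3 in the frame of bed between 0.005 and 0.016 m and ((x of clamp1_pads in the frame of blank3 between -0.022 and 0.022 m and y of clamp1_pads in the frame of blank3 between -0.009 and 0.009 m and z of clamp1_pads in the frame of blank3 between 0.062 and 0.089 m and angle between clamp1's own z axis and vertical below 0.3 rad and contact force between clamp1 and blank3 above 2 N) or (x of clamp2_pads in the frame of blank3 between -0.022 and 0.022 m and y of clamp2_pads in the frame of blank3 between -0.009 and 0.009 m and z of clamp2_pads in the frame of blank3 between 0.062 and 0.089 m and angle between clamp2's own z axis and vertical below 0.3 rad and contact force between clamp2 and blank3 above 2 N) or (x of clamp3_pads in the frame of blank3 between -0.022 and 0.022 m and y of clamp3_pads in the frame of blank3 between -0.009 and 0.009 m and z of clamp3_pads in the frame of blank3 between 0.062 and 0.089 m and angle between clamp3's own z axis and vertical below 0.3 rad and contact force between clamp3 and blank3 above 2 N)) and height (world z) of each of clamp1_pads, clamp2_pads, clamp3_pads above 0.035 m and (horizontal distance between clamp1_pads and rail below 0.12 m or horizontal distance between clamp1_pads and bed below 0.14 m) and (horizontal distance between clamp2_pads and rail below 0.12 m or horizontal distance between clamp2_pads and bed below 0.14 m) and (horizontal distance between clamp3_pads and rail below 0.12 m or horizontal distance between clamp3_pads and bed below 0.14 m) and horizontal distance between clamp1_pads and clamp2_pads above 0.046 m and horizontal distance between each of clamp1_pads, clamp2_pads and clamp3_pads above 0.046 m and linear speed of each of blank1, blank2, blank3 below 0.02 m/s); the robot touches nothing.
It fails at once if a blank is tipped over (more than 45 degrees) (angle between any of blank1, blank2, blank3's own z axis and vertical above 0.78 rad).
It fails at once if a bystander is moved more than 50 mm (distance of any of spool, flux, cup, driver, meter from where it was at the start of the episode above 0.05 m).
Of blank1, blank2, blank3 only 2 to 3 are there at a start; the rules pass over those that are not, and their reading is None.
At some moment in a run one of blank1, blank2, blank3 may be knocked a few centimetres aside while the robot is not near it.
It also fails if it takes over 210 s, if anything falls off the work surface, if the arm or the gripper's body presses on something with over 40 N, if the wrist force passes 120 N, or if a joint passes its speed limit or range.

## Robot

A 6-joint arm with a two-finger parallel gripper is mounted at the origin on the work surface. World frame = base frame: x ahead of the robot, y to its left, z up, the work surface at z = 0. Lengths are in m, angles in degrees, forces in N, time in s.
With the tool pointing down it reaches from about 0.4 to 0.825 m from the base axis. Payload 7 kg.
Tool frame: the origin (TCP) lies on the centre line of the jaws, within the pads' length; the fingertips stand 19 mm ahead of it and the grasp point (between the pads) is the TCP (r.tips_ahead is the distance from the TCP to the fingertips, in m); z points along the fingers, y is the line along which they close (so a half turn about z gives the same grasp; the last joint's range is limited). The gripper opens to 88 mm and grips with 3 to 60 N. Pads are 19 mm wide; open, the fingers measure 130 mm over their backs; the gripper's body (78 mm by 193 mm) begins 47 mm behind the grasp point.
Start: joints at [81.079, 20.546, 0.682, 0, -70.136, -16.507], TCP at [0.29, 0.61, 0.207] pointing down, gripper open.
Joint ranges: [-176.03, 176.03], [-82.01, 121.73], [-58.28, 71.71], [-173.87, 95.51], [-174.79, -0.11], [-173.66, 173.66]. Speed limits (degrees/s): [136.94, 136.94, 172.46, 180, 180, 180].

## Interface

Orientations are given as [roll, pitch, yaw] about the fixed x, y, z axes, in that order (R = Rz(yaw) Ry(pitch) Rx(roll)).
In Python, from plant import r, viewer, close_job gives the robot as it stands. The module is installed in compiled form; this text tells all that it offers.
- The arm moves only by the tool arm_command, never from a script. Its arguments are lists of equal length, an entry for each row: "travel": the shift along the world's x, y, z scaled (see below), a list of three; "delta_rot": the turn, a rotation vector about the world's x, y, z scaled (see below), a list of three. In form: {"travel": [[dx, dy, dz], ...], "delta_rot": [[rx, ry, rz], ...]}. A call has 1 to 20 rows; each row is the pose to reach, as a shift and turn from the pose commanded when the call began; what a row does not reach only later rows make up. The controller multiplies each number of a shift by 0.5 m and each number of a turn by 90 degrees. A row lasts 1/8 s, in which the tool goes at most 62.5 mm and 10.7 degrees, less where a joint would pass 70% of its speed; a pose out of reach is approached as far as the arm can. A call with a number of a shift or a turn outside -1 to 1 is refused whole. A call with a gripper value outside its range is refused whole. "grip" is the opening, from 0 (shut) to 1 (fully open), set as the call begins (left out, the last holds). The fingers move at their own pace and stop on an object; "newtons" is the grip in N (left out, the last holds). Time passes only in rows, so rows that repeat a pose let the fingers close. It gives the time, the measured TCP pose, the force, the opening and the grip force at its end, in the units of the state.
- r.get_state(): the state, without advancing time (a new reading comes with each control period).
- viewer.capture(name): name is "side" or "top" or "wrist"; returns a dict with "img" (420x560x3 uint8, red, green, blue), "camera_matrix" (3x3 intrinsics, pixels), "R" (3x3) and "t" (3): a world point X has camera coordinates R X + t; the wrist camera has in their place "mount" (4x4, takes a point from camera to tool coordinates, whose origin is the TCP and whose axes are the flange's). Camera axes: x right, y down, z forward; pixel columns grow to the right and rows downward; lengths in m; the calibration is good to about 2 mm. A picture is of the moment at which its call begins: read the wrist's pose just before it. There is no depth.
- close_job(): hands the job in; it is judged then, once.
The state is a dict: "time_s": time; "joints": joint angles; "qd": joint speeds; "joint_torque": joint torques, N m; "tcp_pos": TCP position; "eef_rot": TCP orientation; "contact_force": force on the tool from outside, world axes, zero at the start; "moment": the same for the moment, N m; "gripper_width": finger opening in m; "gripper_force": force on a finger pad.
Only numpy, scipy, OpenCV 4.12 (cv2) and the standard library are available. Lean on these libraries where they do the work, as an engineer would, in place of code of your own. Each camera call takes 0.05 s, during which the arm holds its last target. There are 200 camera calls.

## Working session

There is one attempt and no reset: what is moved stays moved. The work goes in short steps, Python scripts to look and compute and a tool call to move; the robot and the scene stay as the last step left them, time stands still between calls to the robot, and variables do not carry over. Pictures are saved under pics/ and viewed, at most 14 in all, crops included, and the job is handed in when it is done.

Besides the shell and the picture viewer there is one more tool, called after ">>>" in YAML: its name, and indented under it one key for each argument. arm_command: Moves the arm, as the interface text tells. Shifts and turns lie within -1 to 1; 1 stands for 0.5 m of shift or 90 degrees of turn. Its arguments: {"type":"object","properties":{"travel":{"type":"array"},"delta_rot":{"type":"array"},"grip":{"type":"number"},"newtons":{"type":"number"}},"required":["travel","delta_rot"]}

```bash
mkdir -p pics && cat > h.py <<'E'
import numpy as np, cv2
from plant import r, viewer, close_job
from scipy.spatial.transform import Rotation as Ro
def cap(n):
    s=r.get_state(); c=viewer.capture(n); K=np.array(c["camera_matrix"])
    if n=="wrist":
        T=np.eye(4);T[:3,:3]=Ro.from_euler('xyz',s["eef_rot"],degrees=True).as_matrix();T[:3,3]=s["tcp_pos"]
        M=T@np.array(c["mount"]);R=M[:3,:3].T;t=-R@M[:3,3]
    else: R=np.array(c["R"]);t=np.array(c["t"])
    return c["img"],K,R,t
def save(img,f): cv2.imwrite("pics/"+f,img[:,:,::-1])
def ray(K,R,t,u,v,z):
    d=R.T@np.linalg.solve(K,[u,v,1.]);o=-R.T@t
    return o+d*(z-o[2])/d[2]
def proj(K,R,t,X):
    p=K@(R@np.array(X,float)+t);return p[:2]/p[2]
def st():
    s=r.get_state();print(round(s["time_s"],2),np.round(s["tcp_pos"],4),np.round(s["eef_rot"],2),np.round(s["contact_force"],1),round(s["gripper_width"],4),np.round(s["gripper_force"],1))
E
python3 - <<'E'
from h import *
st()
for n in("top","side"):
    i,K,R,t=cap(n);save(i,n+"0.png");print(n,K.tolist(),(-R.T@t).round(3),R.round(3).tolist())
    np.savez(n+".npz",i=i,K=K,R=R,t=t)
E
```

```text
0.0 [0.2896 0.6091 0.2063] [ 1.7991e+02 -1.0000e-02 -2.5440e+01] [ 0.1  0.3 -0.5] 0.0878 0.0
top [[539.5461810263209, 0.0, 280.15784457549], [0.0, 539.5461810263209, 215.02683714559686], [0.0, 0.0, 1.0]] [ 0.272 -0.135  1.494] [[0.002, -1.0, -0.0], [-0.989, -0.002, -0.15], [0.15, 0.001, -0.989]]
side [[533.9041235846734, 0.0, 278.7737921495235], [0.0, 533.9041235846734, 204.91200604704017], [0.0, 0.0, 1.0]] [ 0.22  -0.975  0.875] [[0.961, -0.277, 0.006], [-0.172, -0.613, -0.771], [0.217, 0.74, -0.637]]
```

View pics/top0.png

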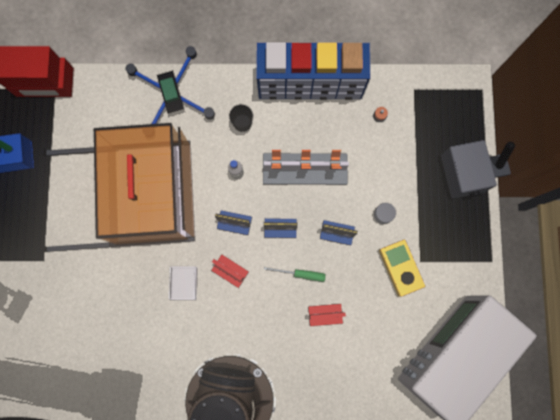

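View pics/side0.png

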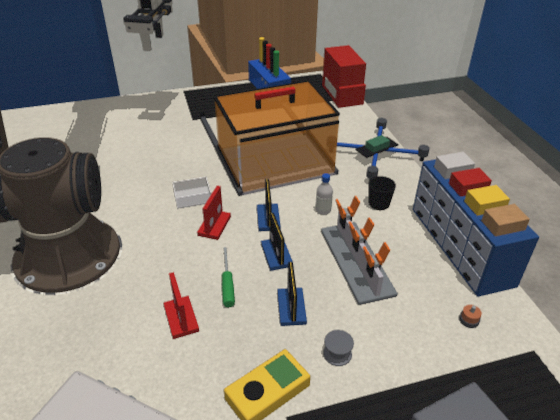

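The top view shows the amber guard shut, with its red handle at (130,177). Three blue-footed black blanks stand at (234,222), (280,228) and (338,232), and three clamps sit on the rail at (277/305/336,160). The two same-shaped things at (230,270) and (326,315) are red, so they're not meant. I'll confirm that in one crop while measuring.

```bash
cat > m.py <<'E'
from h import *
d=np.load("top.npz");i,K,R,t=d["i"],d["K"],d["R"],d["t"]
hsv=cv2.cvtColor(i,cv2.COLOR_RGB2HSV)
def blobs(lo,hi,z,amin,box,nm):
    m=cv2.inRange(hsv,lo,hi);x0,y0,x1,y1=box;k=np.zeros_like(m);k[y0:y1,x0:x1]=m[y0:y1,x0:x1]
    k=cv2.morphologyEx(k,cv2.MORPH_CLOSE,np.ones((5,5)))
    for c in cv2.findContours(k,0,1)[0]:
        if cv2.contourArea(c)<amin: continue
        P=np.array([ray(K,R,t,u,v,z)[:2]*1000 for u,v in c[:,0,:]],np.float32)
        (cx,cy),(w,h),a=cv2.minAreaRect(P);print(nm,c[:,0].mean(0).round(),"xy",round(cx,1),round(cy,1),"wh",round(w),round(h),"a",round(a,1))
blobs((100,90,40),(125,255,255),.014,100,(200,195,370,260),"foot")
blobs((5,150,120),(15,255,255),.11,20,(260,140,350,180),"clamp")
blobs((0,160,100),(4,255,255),.216,50,(110,140,150,215),"handle")
blobs((172,160,100),(179,255,255),.216,50,(110,140,150,215),"handle")
for n,uv in dict(tr1a=(47,153),tr1b=(97,150),tr2a=(47,248),tr2b=(97,243)).items(): print(n,ray(K,R,t,*uv,.014).round(3))
for n,uv in dict(railL=(263,163),railR=(347,163)).items(): print(n,ray(K,R,t,*uv,.07).round(3))
for n,uv in dict(spool=(385,213),flux=(235,165),cup=(241,116),meter=(403,267)).items(): print(n,ray(K,R,t,*uv,.05).round(3))
save(cv2.resize(i[130:330,60:360],None,fx=2.6,fy=2.6,interpolation=cv2.INTER_CUBIC),"crop1.png")
E
python3 m.py
```

```text
foot [336. 238.] xy 433.4 -287.3 wh 84 17 a 78.1
foot [280. 233.] xy 446.5 -133.6 wh 17 83 a 0.1
foot [233. 228.] xy 460.6 -2.3 wh 83 16 a 78.8
clamp [276. 155.] xy 643.6 -122.6 wh 19 16 a 0.2
handle [130. 176.] xy 559.8 230.1 wh 107 13 a 4.0
tr1a [0.672 0.525 0.014]
tr1b [0.681 0.384 0.014]
tr2a [0.404 0.507 0.014]
tr2b [0.418 0.37  0.014]
railL [ 0.631 -0.087  0.07 ]
railR [ 0.631 -0.315  0.07 ]
spool [ 0.497 -0.418  0.05 ]
flux [ 0.63 -0.01  0.05]
cup [ 0.77  -0.024  0.05 ]
meter [ 0.352 -0.462  0.05 ]
```

View pics/crop1.png

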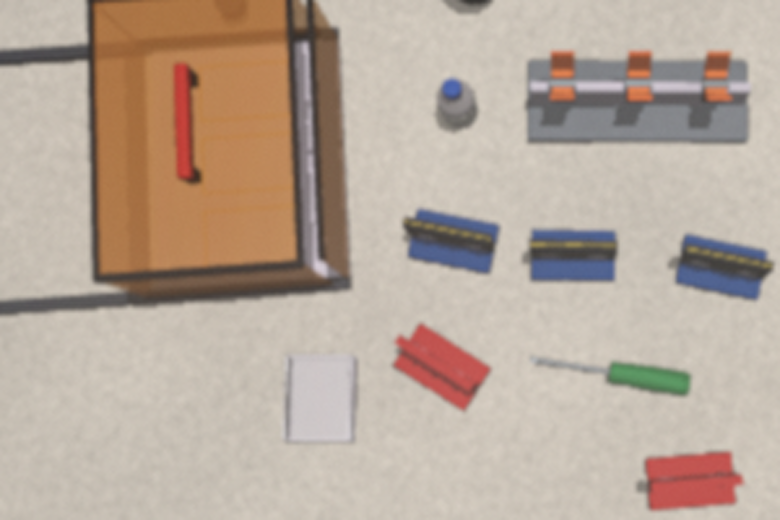

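The crop confirms it: the three blue-footed black blanks with yellow lines are the ones to place, and the two red lookalikes at (230,270) and (326,315) stay where they are. First I'll open the guard by pushing the handle with closed fingers.

>>> arm_command:
  travel:
    - [0, 0, 0.08]
    - [0, 0, 0.16]
    - [0.1, -0.1, 0.16]
    - [0.2, -0.25, 0.16]
    - [0.3, -0.4, 0.16]
    - [0.4, -0.55, 0.16]
    - [0.48, -0.7, 0.16]
    - [0.545, -0.818, 0.16]
    - [0.545, -0.818, 0.16]
    - [0.545, -0.818, 0.16]
    - [0.545, -0.818, 0.1]
    - [0.545, -0.818, 0.04]
    - [0.545, -0.818, 0.025]
    - [0.545, -0.818, 0.025]
  delta_rot:
    - [0, 0, 0]
    - [0, 0, -0.1]
    - [0, 0, -0.2]
    - [0, 0, -0.3]
    - [0, 0, -0.4]
    - [0, 0, -0.5]
    - [0, 0, -0.6]
    - [0, 0, -0.673]
    - [0, 0, -0.673]
    - [0, 0, -0.673]
    - [0, 0, -0.673]
    - [0, 0, -0.673]
    - [0, 0, -0.673]
    - [0, 0, -0.673]
  grip: 0
  newtons: 25

```text
time_s: 1.85
tcp_pos: [0.5624, 0.2007, 0.2199]
eef_rot: [180.0, -0.0, -86.0]
contact_force: [0.6, 1.6, 0.3]
gripper_width: 0.0002
gripper_force: 0.0
```

>>> arm_command:
  travel:
    - [-0.001, 0.02, 0]
    - [-0.003, 0.05, 0]
    - [-0.006, 0.09, 0]
    - [-0.009, 0.13, 0]
    - [-0.012, 0.17, 0]
    - [-0.015, 0.21, 0]
    - [-0.018, 0.25, 0]
    - [-0.021, 0.29, 0]
    - [-0.023, 0.33, 0]
    - [-0.025, 0.36, 0]
    - [-0.027, 0.38, 0]
    - [-0.028, 0.4, 0]
    - [-0.029, 0.412, 0]
    - [-0.029, 0.417, 0]
    - [-0.029, 0.417, 0]
  delta_rot:
    - [0, 0, 0]
    - [0, 0, 0]
    - [0, 0, 0]
    - [0, 0, 0]
    - [0, 0, 0]
    - [0, 0, 0]
    - [0, 0, 0]
    - [0, 0, 0]
    - [0, 0, 0]
    - [0, 0, 0]
    - [0, 0, 0]
    - [0, 0, 0]
    - [0, 0, 0]
    - [0, 0, 0]
    - [0, 0, 0]

```text
time_s: 3.72
tcp_pos: [0.5479, 0.409, 0.2198]
eef_rot: [180.0, 0.0, -86.0]
contact_force: [-1.5, 0.1, 0.7]
gripper_width: 0.0007
gripper_force: 0.0
```

```bash
python3 - <<'E'
from h import *
st()
i,K,R,t=cap("top");save(i,"top1.png");np.savez("top.npz",i=i,K=K,R=R,t=t)
hsv=cv2.cvtColor(i,cv2.COLOR_RGB2HSV)
m=cv2.inRange(hsv,(0,160,100),(4,255,255));m[:,:65]=0;m[:,150:]=0;m[:140]=0;m[215:]=0
v,u=np.nonzero(m);print(u.min(),u.max(),v.min(),v.max(),ray(K,R,t,u.mean(),v.mean(),.216))
save(cv2.resize(i[100:280,30:350],None,fx=2.5,fy=2.5,interpolation=cv2.INTER_CUBIC),"crop2.png")
E
```

```text
3.73 [0.5479 0.409  0.2198] [180.     0.   -86.01] [-1.5  0.1  0.7] 0.0007 0.0
127 133 155 198 [0.56104662 0.22993372 0.216     ]
```

View pics/crop2.png

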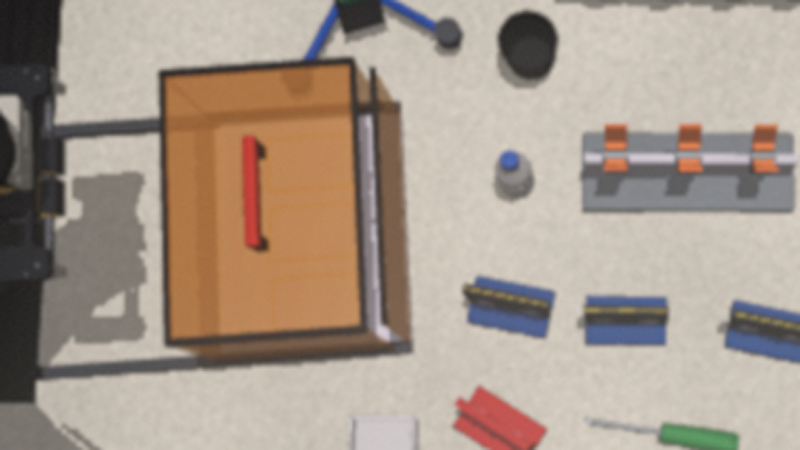

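The guard hasn't moved, and the gripper is already at y=0.41. I'll check the handle against the finger height in the side view.

```bash
python3 - <<'E'
from h import *
print(r.tips_ahead)
i,K,R,t=cap("side");s=r.get_state();p=np.array(s["tcp_pos"])
print(proj(K,R,t,p),proj(K,R,t,p-[0,0,.019]),"handle pred",proj(K,R,t,[.560,.230,.216]),"tracks",proj(K,R,t,[.56,.23,.0]))
j=i.copy()
for X,c in((p-[0,0,.019],(0,255,0)),([.560,.230,.216],(0,0,255))):
    cv2.circle(j,tuple(int(q) for q in proj(K,R,t,X)),2,c,-1)
save(cv2.resize(j[0:200,130:400],None,fx=2.9,fy=2.9,interpolation=cv2.INTER_CUBIC),"s1.png")
E
```

```text
0.019
[253.03846278  63.47426672] [253.2011996   69.72823485] handle pred [274.25186977  93.0986054 ] tracks [274.18680732 161.59712614]
```

View pics/s1.png

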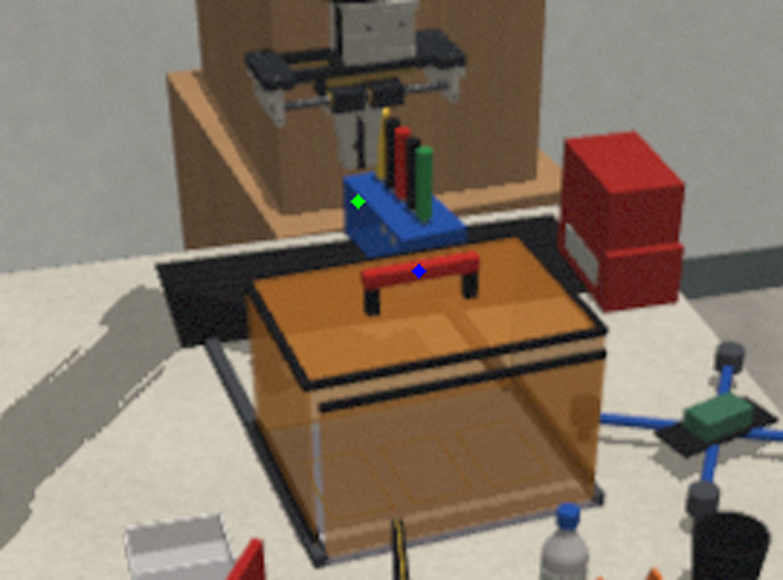

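In the side view the fingertips appear at about crop (357,165), and I predicted (357,200). They look some 35 mm higher than the stated tips would be, so they passed over the handle. I'll go back, lift, and check with the wrist and side cameras.

>>> arm_command:
  travel:
    - [0, 0, 0.04]
    - [0.01, -0.1, 0.06]
    - [0.015, -0.2, 0.06]
    - [0.02, -0.3, 0.06]
    - [0.029, -0.417, 0.06]
    - [0.029, -0.417, 0.03]
    - [0.029, -0.417, 0]
    - [0.029, -0.417, 0]
  delta_rot:
    - [0, 0, 0]
    - [0, 0, 0]
    - [0, 0, 0]
    - [0, 0, 0]
    - [0, 0, 0]
    - [0, 0, 0]
    - [0, 0, 0]
    - [0, 0, 0]

```text
time_s: 4.82
tcp_pos: [0.5615, 0.2009, 0.2179]
eef_rot: [179.8, -0.1, -86.0]
contact_force: [0.4, 0.4, -0.6]
gripper_width: 0.0004
gripper_force: 0.0
```

```bash
python3 - <<'E'
from h import *
st()
p=np.array(r.get_state()["tcp_pos"])
a,K,R,t=cap("side")
print("side tip",proj(K,R,t,p-[0,0,.019]))
j=a.copy();cv2.circle(j,tuple(int(q) for q in proj(K,R,t,p-[0,0,.019])),2,(0,255,0),-1)
b,K,R,t=cap("wrist")
print("wrist tip",proj(K,R,t,p-[0,0,.019]),"tcp",proj(K,R,t,p),"cam",-R.T@t,"handle",proj(K,R,t,[.561,.23,.224]))
for X in ([.561,.230,.224],p-[0,0,.019]):
    cv2.circle(b,tuple(int(q) for q in proj(K,R,t,X)),3,(0,0,255),-1)
c=cv2.resize(j[20:188,180:376],(490,420),interpolation=cv2.INTER_CUBIC)
save(cv2.resize(np.hstack([c,b]),(800,320)),"sw.png")
E
```

```text
4.83 [0.5615 0.2009 0.2179] [ 1.7984e+02 -8.0000e-02 -8.5960e+01] [ 0.4  0.4 -0.6] 0.0004 0.0
side tip [277.85502198 104.22386275]
wrist tip [281.14686873 243.57742599] tcp [281.42880666 255.01349518] cam [0.56842862 0.12864219 0.39701706] handle [278.63987787 305.86149634]
```

View pics/sw.png

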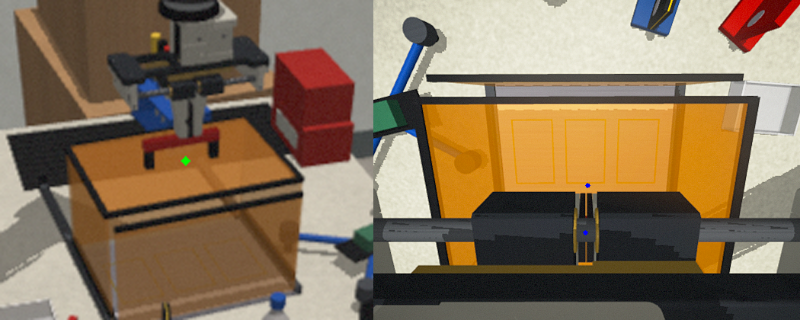

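```bash
python3 - <<'E'
from h import *
b,K,R,t=cap("wrist");st()
for n,(u,v),z in (("outl1",(533,152),.01),("outl2",(585,152),.01),("outl3",(637,152),.01),("roofL",(423,98),.182),("roofR",(757,98),.182),("panelL",(427,77),.172),("panelR",(743,77),.172),("blankfoot",(655,20),.014)):
    print(n,ray(K,R,t,(u-373.3)/.762,v/.762,z).round(3))
S=np.load("side.npz");Tp=np.load("top.npz")
# guard edges in the other views (initial)
print("side roof near-left corner",ray(S["K"],S["R"],S["t"],130+310/2.9,385/2.9,.182).round(3),"near-right",ray(S["K"],S["R"],S["t"],130+605/2.9,328/2.9,.182).round(3))
print("top roof near corners",[ray(Tp["K"],Tp["R"],Tp["t"],30+a/2.5,100+c/2.5,.182).round(3) for a,c in((362,325),(353,62),(163,72),(168,342))])
a,K,R,t=cap("side")
for dy,dz in((0,0),(.03,0),(.05,0),(0,.03)): print(dy,dz,proj(K,R,t,[.5615,.2009+dy,.199+dz]))
E
```

```text
4.97 [0.5624 0.2016 0.2198] [-1.800e+02 -2.000e-02 -8.592e+01] [ 0.7 -0.4 -0.5] 0.0005 0.0
outl1 [0.644 0.221 0.01 ]
outl2 [0.563 0.215 0.01 ]
outl3 [0.483 0.21  0.01 ]
roofL [0.701 0.141 0.182]
roofR [0.429 0.122 0.182]
panelL [0.702 0.125 0.172]
panelR [0.438 0.106 0.172]
blankfoot [0.482 0.026 0.014]
side roof near-left corner [0.435 0.121 0.182] near-right [0.708 0.144 0.182]
top roof near corners [array([0.433, 0.124, 0.182]), array([0.701, 0.141, 0.182]), array([0.69 , 0.333, 0.182]), array([0.416, 0.313, 0.182])]
0 0 [277.86879468 104.17909922]
0.03 0 [274.70510757  98.74496218]
0.05 0 [272.65124138  95.21711953]
0 0.03 [277.92994087  93.64895916]
```

```bash
python3 - <<'E'
from h import *
p=np.array(r.get_state()["tcp_pos"])
a,K,R,t=cap("side");A=cv2.resize(a[40:125,230:330],(500,425),interpolation=cv2.INTER_CUBIC)
b,K,R,t=cap("wrist")
for dz in(-.019,0,.02,.04): print(dz,proj(K,R,t,p+[0,0,dz]))
B=cv2.resize(b[200:380,220:345],(295,425),interpolation=cv2.INTER_CUBIC)
save(np.hstack([A,B]),"z.png")
E
```

```text
-0.019 [280.39472642 244.69019488]
0 [280.53840663 256.31060661]
0.02 [280.7226448 271.2112211]
0.04 [280.95330125 289.86600346]
```

View pics/z.png

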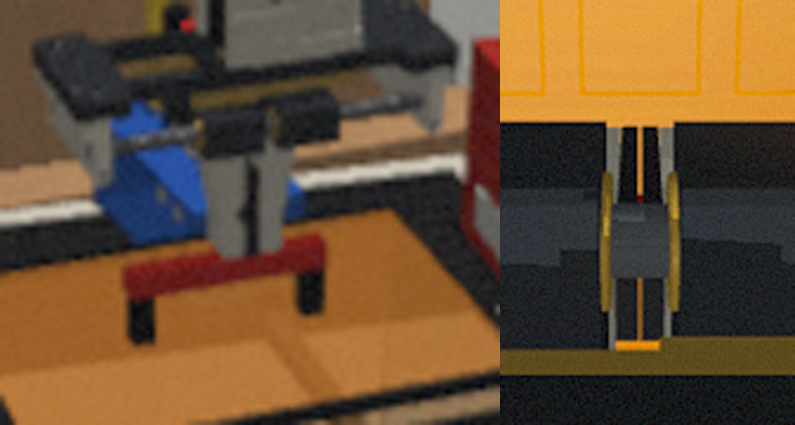

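```bash
python3 - <<'E'
from h import *
S=np.load("side.npz");K,R,t=S["K"],S["R"],S["t"]
for dz in(-.019,0,.02,.04): print(dz,proj(K,R,t,[.2896,.6091,.2063+dz]))
save(cv2.resize(S["i"][0:80,100:220],None,fx=6,fy=6,interpolation=cv2.INTER_CUBIC),"z2.png")
E
```

```text
-0.019 [154.95930454  55.73566254]
0 [154.06940319  49.76682691]
0.02 [153.11811935  43.38628042]
0.04 [152.15156369  36.90330129]
```

View pics/z2.png

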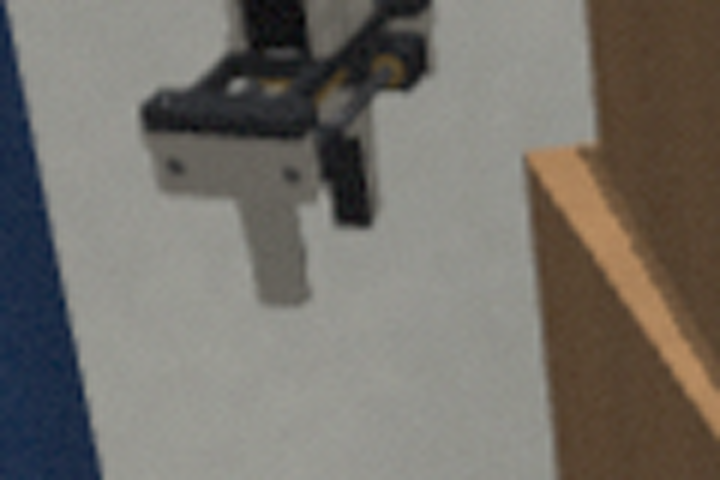

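In both pictures, gripper open and shut, the real fingertips sit about 20 mm above the reported TCP, not 19 mm below it. That explains the pass over the handle. From here I'll use tip z = reported z + 0.020 and grasp centre = reported z + 0.039.

>>> arm_command:
  travel:
    - [0, 0, -0.01]
    - [0, 0, -0.02]
    - [0, 0, -0.03]
    - [0, 0, -0.04]
    - [0, 0, -0.05]
    - [0, 0, -0.06]
    - [0, 0, -0.068]
    - [0, 0, -0.068]
  delta_rot:
    - [0, 0, 0]
    - [0, 0, 0]
    - [0, 0, 0]
    - [0, 0, 0]
    - [0, 0, 0]
    - [0, 0, 0]
    - [0, 0, 0]
    - [0, 0, 0]

```text
time_s: 6.12
tcp_pos: [0.5622, 0.2005, 0.1853]
eef_rot: [180.0, -0.0, -86.0]
contact_force: [0.4, -0.0, -0.1]
gripper_width: 0.0003
gripper_force: 0.0
```

>>> arm_command:
  travel:
    - [-0.001, 0.02, 0]
    - [-0.003, 0.05, 0]
    - [-0.006, 0.09, 0]
    - [-0.009, 0.13, 0]
    - [-0.012, 0.17, 0]
    - [-0.015, 0.21, 0]
    - [-0.018, 0.25, 0]
    - [-0.021, 0.29, 0]
    - [-0.023, 0.33, 0]
    - [-0.025, 0.36, 0]
    - [-0.027, 0.38, 0]
    - [-0.028, 0.4, 0]
    - [-0.029, 0.412, 0]
    - [-0.029, 0.417, 0]
    - [-0.029, 0.417, 0]
  delta_rot:
    - [0, 0, 0]
    - [0, 0, 0]
    - [0, 0, 0]
    - [0, 0, 0]
    - [0, 0, 0]
    - [0, 0, 0]
    - [0, 0, 0]
    - [0, 0, 0]
    - [0, 0, 0]
    - [0, 0, 0]
    - [0, 0, 0]
    - [0, 0, 0]
    - [0, 0, 0]
    - [0, 0, 0]
    - [0, 0, 0]

```text
time_s: 8.0
tcp_pos: [0.548, 0.3964, 0.1856]
eef_rot: [179.6, -1.1, -86.2]
contact_force: [3.4, -38.7, 9.0]
gripper_width: 0.0004
gripper_force: 19.6
```

```bash
python3 - <<'E'
from h import *
st()
a,K,R,t=cap("side")
hsv=cv2.cvtColor(a,cv2.COLOR_RGB2HSV)
m=cv2.inRange(hsv,(0,160,80),(5,255,255))|cv2.inRange(hsv,(174,160,80),(179,255,255));m[:,320:]=0;m[140:]=0;m[:40]=0
n,l,s,c=cv2.connectedComponentsWithStats(m)
for k in range(1,n):
    if s[k,4]>20: print(s[k],c[k],ray(K,R,t,*c[k],.216).round(3))
E
```

```text
8.0 [0.548  0.3964 0.1856] [179.65  -1.1  -86.22] [  3.4 -38.7   9. ] 0.0004 19.6
[262  58   9   7  51] [266.25490196  61.15686275] [0.59  0.422 0.216]
[234  61  14   8  80] [240.8625  64.825 ] [0.514 0.417 0.216]
```

The guard is at its stop, with the handle at about y=0.42–0.43. I'll back off and look at the blanks with the wrist camera.

>>> arm_command:
  travel:
    - [0.002, -0.06, 0]
    - [0.002, -0.08, 0.05]
    - [0, -0.09, 0.12]
    - [-0.02, -0.18, 0.16]
    - [-0.05, -0.29, 0.16]
    - [-0.08, -0.4, 0.16]
    - [-0.1, -0.51, 0.16]
    - [-0.13, -0.62, 0.16]
    - [-0.16, -0.73, 0.16]
    - [-0.19, -0.84, 0.16]
    - [-0.196, -0.95, 0.16]
    - [-0.196, -0.978, 0.16]
    - [-0.196, -0.978, 0.16]
    - [-0.196, -0.978, 0.16]
  delta_rot:
    - [0, 0, 0]
    - [0, 0, 0]
    - [0, 0, 0]
    - [0, 0, 0]
    - [0, 0, 0]
    - [0, 0, -0.044]
    - [0, 0, -0.044]
    - [0, 0, -0.044]
    - [0, 0, -0.044]
    - [0, 0, -0.044]
    - [0, 0, -0.044]
    - [0, 0, -0.044]
    - [0, 0, -0.044]
    - [0, 0, -0.044]
  grip: 0.6

```text
time_s: 9.8
tcp_pos: [0.4502, -0.0792, 0.2657]
eef_rot: [-180.0, 0.0, -89.9]
contact_force: [0.7, -0.1, 0.8]
gripper_width: 0.0525
gripper_force: 0.0
```

```bash
python3 - <<'E'
from h import *
st()
b,K,R,t=cap("wrist");save(b,"w1.png");np.savez("wrist.npz",i=b,K=K,R=R,t=t)
for P in((.46,-.002,.092),(.4465,-.134,.092),(.433,-.287,.092)): print(proj(K,R,t,P))
i,K,R,t=cap("top");np.savez("top.npz",i=i,K=K,R=R,t=t)
E
```

```text
9.8 [ 0.4502 -0.0792  0.2657] [-1.7999e+02  2.0000e-02 -8.9940e+01] [ 0.7 -0.1  0.8] 0.0525 0.0
[270.93419664 260.87916535]
[283.42402292 141.51281326]
[299.20863568 -32.09702373]
```

View pics/w1.png

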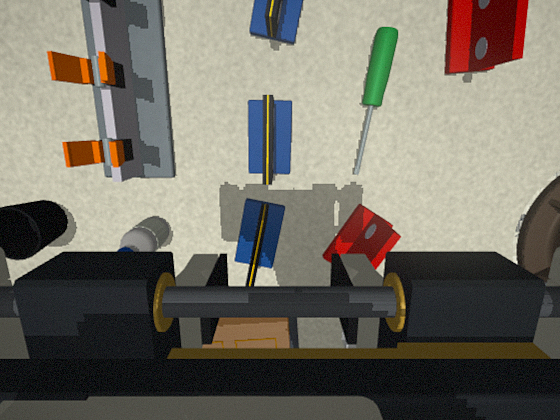

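The wrist view shows all of the middle blank at (270,137), most of the left one at (260,235), and the bottom end of the right one at the top edge.

```bash
cat > feet.py <<'E'
from h import *
def feet(cam="wrist",f=None,zb=0.0,show=True):
    if f: d=np.load(f);i,K,R,t=d["i"],d["K"],d["R"],d["t"]
    else: i,K,R,t=cap(cam)
    hsv=cv2.cvtColor(i,cv2.COLOR_RGB2HSV)
    for lo,hi,z,nm,a in(((100,110,40),(125,255,255),zb+.014,"foot",400),((22,90,90),(34,255,255),zb+.092,"line",40)):
        k=cv2.inRange(hsv,lo,hi);k=cv2.morphologyEx(k,cv2.MORPH_CLOSE,np.ones((15,15) if nm=="foot" else (7,7)))
        for c in cv2.findContours(k,0,1)[0]:
            if cv2.contourArea(c)<a: continue
            P=np.array([ray(K,R,t,u,v,z)[:2]*1000 for u,v in c[:,0,:]],np.float32)
            (cx,cy),(w,h),g=cv2.minAreaRect(P)
            if max(w,h)>130: continue
            g=g if h>w else g-90   # angle of long side from world y
            print(nm,c[:,0].mean(0).round(),"xy",round(cx,1),round(cy,1),"wh",round(min(w,h)),round(max(w,h)),"yaw_from_y",round(g,1))
if __name__=="__main__":
    import sys
    feet(f=sys.argv[1] if len(sys.argv)>1 else None)
E
python3 feet.py wrist.npz
```

```text
foot [259. 237.] xy 479.5 0.5 wh 52 108 yaw_from_y -11.4
foot [269. 139.] xy 462.7 -128.1 wh 52 102 yaw_from_y -1.3
foot [276.  18.] xy 455.4 -268.9 wh 44 53 yaw_from_y 79.4
line [157. 307.] xy 594.6 56.3 wh 9 63 yaw_from_y -5.4
line [399. 301.] xy 311.0 51.0 wh 16 73 yaw_from_y 14.1
line [257. 246.] xy 475.8 -17.6 wh 3 96 yaw_from_y -11.5
line [267. 140.] xy 463.2 -134.4 wh 3 89 yaw_from_y -1.1
```

>>> arm_command:
  travel:
    - [0.0266, -0.108, -0.05]
    - [0.0266, -0.108, -0.1]
    - [0.0266, -0.108, -0.2]
    - [0.0266, -0.108, -0.3]
    - [0.0266, -0.108, -0.38]
    - [0.0266, -0.108, -0.43]
    - [0.0266, -0.108, -0.461]
    - [0.0266, -0.108, -0.461]
    - [0.0266, -0.108, -0.461]
  delta_rot:
    - [0, 0, -0.012]
    - [0, 0, -0.012]
    - [0, 0, -0.012]
    - [0, 0, -0.012]
    - [0, 0, -0.012]
    - [0, 0, -0.012]
    - [0, 0, -0.012]
    - [0, 0, -0.012]
    - [0, 0, -0.012]

```text
time_s: 11.02
tcp_pos: [0.4638, -0.1334, 0.0358]
eef_rot: [-180.0, -0.0, -91.0]
contact_force: [0.2, 0.7, 0.6]
gripper_width: 0.0531
gripper_force: 0.0
```

>>> arm_command:
  travel:
    - [0, 0, 0]
    - [0, 0, 0]
    - [0, 0, 0]
    - [0, 0, 0]
    - [0, 0, 0]
    - [0, 0, 0]
  delta_rot:
    - [0, 0, 0]
    - [0, 0, 0]
    - [0, 0, 0]
    - [0, 0, 0]
    - [0, 0, 0]
    - [0, 0, 0]
  grip: 0
  newtons: 30

```text
time_s: 11.78
tcp_pos: [0.4628, -0.134, 0.0351]
eef_rot: [180.0, 0.0, -91.0]
contact_force: [-1.4, -0.2, -0.7]
gripper_width: 0.0097
gripper_force: 30.0
```

>>> arm_command:
  travel:
    - [0, 0, 0.04]
    - [0, 0, 0.12]
    - [0, 0, 0.21]
    - [0, 0, 0.3]
    - [0, 0, 0.38]
    - [0.01, 0.02, 0.43]
    - [0.05, 0.08, 0.43]
    - [0.1, 0.17, 0.43]
    - [0.15, 0.26, 0.43]
    - [0.2, 0.35, 0.43]
    - [0.24, 0.44, 0.43]
    - [0.28, 0.53, 0.43]
    - [0.32, 0.61, 0.43]
    - [0.35, 0.68, 0.43]
    - [0.365, 0.72, 0.43]
    - [0.37, 0.738, 0.43]
    - [0.37, 0.738, 0.43]
  delta_rot:
    - [0, 0, 0]
    - [0, 0, 0]
    - [0, 0, 0]
    - [0, 0, 0]
    - [0, 0, 0]
    - [0, 0, 0]
    - [0, 0, 0.01]
    - [0, 0, 0.02]
    - [0, 0, 0.03]
    - [0, 0, 0.04]
    - [0, 0, 0.05]
    - [0, 0, 0.057]
    - [0, 0, 0.057]
    - [0, 0, 0.057]
    - [0, 0, 0.057]
    - [0, 0, 0.057]
    - [0, 0, 0.057]

```text
time_s: 13.9
tcp_pos: [0.6478, 0.2349, 0.2499]
eef_rot: [180.0, -0.0, -85.9]
contact_force: [-0.1, -0.6, -2.4]
gripper_width: 0.0099
gripper_force: 30.0
```

>>> arm_command:
  travel:
    - [0, 0, -0.05]
    - [0, 0, -0.12]
    - [0, 0, -0.2]
    - [0, 0, -0.28]
    - [0, 0, -0.34]
    - [0, 0, -0.38]
    - [0, 0, -0.395]
    - [0, 0, -0.402]
    - [0, 0, -0.408]
    - [0, 0, -0.409]
    - [0, 0, -0.409]
  delta_rot:
    - [0, 0, 0]
    - [0, 0, 0]
    - [0, 0, 0]
    - [0, 0, 0]
    - [0, 0, 0]
    - [0, 0, 0]
    - [0, 0, 0]
    - [0, 0, 0]
    - [0, 0, 0]
    - [0, 0, 0]
    - [0, 0, 0]

```text
time_s: 15.28
tcp_pos: [0.6483, 0.2352, 0.0463]
eef_rot: [-180.0, 0.0, -85.9]
contact_force: [0.1, -0.3, -3.6]
gripper_width: 0.0097
gripper_force: 30.0
```

>>> arm_command:
  travel:
    - [0, 0, -0.002]
    - [0, 0, -0.004]
    - [0, 0, -0.004]
    - [0, 0, -0.004]
  delta_rot:
    - [0, 0, 0]
    - [0, 0, 0]
    - [0, 0, 0]
    - [0, 0, 0]

```text
time_s: 15.78
tcp_pos: [0.6484, 0.2353, 0.0451]
eef_rot: [-179.9, 0.0, -85.9]
contact_force: [-3.7, 0.4, 4.8]
gripper_width: 0.0097
gripper_force: 30.0
```

>>> arm_command:
  travel:
    - [0, 0, 0]
    - [0, 0, 0]
    - [0, 0, 0]
    - [0, 0, 0.05]
    - [0, 0, 0.15]
    - [0, 0, 0.26]
    - [0, 0, 0.37]
    - [-0.03, -0.03, 0.44]
    - [-0.11, -0.11, 0.44]
    - [-0.19, -0.19, 0.44]
    - [-0.27, -0.27, 0.44]
    - [-0.33, -0.34, 0.44]
    - [-0.356, -0.376, 0.44]
    - [-0.356, -0.376, 0.44]
    - [-0.356, -0.376, 0.44]
  delta_rot:
    - [0, 0, 0]
    - [0, 0, 0]
    - [0, 0, 0]
    - [0, 0, 0]
    - [0, 0, 0]
    - [0, 0, 0]
    - [0, 0, 0]
    - [0, 0, 0]
    - [0, 0, -0.044]
    - [0, 0, -0.044]
    - [0, 0, -0.044]
    - [0, 0, -0.044]
    - [0, 0, -0.044]
    - [0, 0, -0.044]
    - [0, 0, -0.044]
  grip: 0.55

```text
time_s: 17.65
tcp_pos: [0.4708, 0.0475, 0.2638]
eef_rot: [-180.0, 0.0, -89.9]
contact_force: [0.3, 0.0, 0.2]
gripper_width: 0.0478
gripper_force: 0.0
```

```bash
python3 - <<'E'
from feet import *
st();feet()
E
```

```text
17.65 [0.4708 0.0475 0.2638] [-1.7998e+02  1.0000e-02 -8.9870e+01] [0.3 0.  0.2] 0.0478 0.0
foot [ 15. 236.] xy 829.1 119.7 wh 21 87 yaw_from_y -30.3
foot [273. 140.] xy 479.3 -0.3 wh 52 101 yaw_from_y -11.4
line [166. 304.] xy 603.9 178.9 wh 6 66 yaw_from_y -8.0
line [391. 302.] xy 341.9 177.8 wh 14 70 yaw_from_y 11.8
line [273. 141.] xy 478.1 -6.4 wh 3 90 yaw_from_y -11.4
```

>>> arm_command:
  travel:
    - [0.016, -0.107, -0.05]
    - [0.016, -0.107, -0.1]
    - [0.016, -0.107, -0.2]
    - [0.016, -0.107, -0.3]
    - [0.016, -0.107, -0.38]
    - [0.016, -0.107, -0.43]
    - [0.016, -0.107, -0.457]
    - [0.016, -0.107, -0.457]
    - [0.016, -0.107, -0.457]
  delta_rot:
    - [0, 0, -0.1]
    - [0, 0, -0.127]
    - [0, 0, -0.127]
    - [0, 0, -0.127]
    - [0, 0, -0.127]
    - [0, 0, -0.127]
    - [0, 0, -0.127]
    - [0, 0, -0.127]
    - [0, 0, -0.127]

```text
time_s: 18.82
tcp_pos: [0.4791, -0.006, 0.0361]
eef_rot: [-179.9, 0.0, -101.3]
contact_force: [-1.0, 0.2, 0.8]
gripper_width: 0.0486
gripper_force: 0.0
```

>>> arm_command:
  travel:
    - [0, 0, 0]
    - [0, 0, 0]
    - [0, 0, 0]
    - [0, 0, 0]
    - [0, 0, 0]
    - [0, 0, 0]
  delta_rot:
    - [0, 0, 0]
    - [0, 0, 0]
    - [0, 0, 0]
    - [0, 0, 0]
    - [0, 0, 0]
    - [0, 0, 0]
  grip: 0
  newtons: 30

```text
time_s: 19.58
tcp_pos: [0.4778, -0.0065, 0.0352]
eef_rot: [180.0, -0.0, -101.3]
contact_force: [-2.0, 0.1, 1.2]
gripper_width: 0.0095
gripper_force: 30.0
```

>>> arm_command:
  travel:
    - [0, 0, 0.04]
    - [0, 0, 0.12]
    - [0, 0, 0.21]
    - [0, 0, 0.3]
    - [0, 0, 0.38]
    - [0.01, 0.02, 0.43]
    - [0.03, 0.1, 0.43]
    - [0.06, 0.18, 0.43]
    - [0.09, 0.27, 0.43]
    - [0.12, 0.36, 0.43]
    - [0.15, 0.43, 0.43]
    - [0.164, 0.465, 0.43]
    - [0.164, 0.471, 0.43]
    - [0.164, 0.471, 0.43]
  delta_rot:
    - [0, 0, 0]
    - [0, 0, 0]
    - [0, 0, 0]
    - [0, 0, 0]
    - [0, 0, 0]
    - [0, 0, 0.02]
    - [0, 0, 0.05]
    - [0, 0, 0.08]
    - [0, 0, 0.11]
    - [0, 0, 0.14]
    - [0, 0, 0.16]
    - [0, 0, 0.171]
    - [0, 0, 0.171]
    - [0, 0, 0.171]

```text
time_s: 21.32
tcp_pos: [0.5596, 0.2284, 0.2499]
eef_rot: [179.9, -0.0, -85.9]
contact_force: [-0.5, 0.5, -4.2]
gripper_width: 0.0097
gripper_force: 30.0
```

>>> arm_command:
  travel:
    - [0, 0, -0.05]
    - [0, 0, -0.12]
    - [0, 0, -0.2]
    - [0, 0, -0.28]
    - [0, 0, -0.34]
    - [0, 0, -0.38]
    - [0, 0, -0.395]
    - [0, 0, -0.402]
    - [0, 0, -0.409]
    - [0, 0, -0.412]
    - [0, 0, -0.412]
    - [0, 0, -0.412]
  delta_rot:
    - [0, 0, 0]
    - [0, 0, 0]
    - [0, 0, 0]
    - [0, 0, 0]
    - [0, 0, 0]
    - [0, 0, 0]
    - [0, 0, 0]
    - [0, 0, 0]
    - [0, 0, 0]
    - [0, 0, 0]
    - [0, 0, 0]
    - [0, 0, 0]

```text
time_s: 22.82
tcp_pos: [0.5605, 0.2292, 0.0452]
eef_rot: [-179.9, 0.0, -85.9]
contact_force: [-2.3, -2.0, 5.3]
gripper_width: 0.01
gripper_force: 30.0
```

>>> arm_command:
  travel:
    - [0, 0, 0]
    - [0, 0, 0]
    - [0, 0, 0]
    - [0, 0, 0.05]
    - [0, 0, 0.15]
    - [0, 0, 0.26]
    - [0, 0, 0.37]
    - [-0.01, -0.06, 0.44]
    - [-0.03, -0.16, 0.44]
    - [-0.06, -0.27, 0.44]
    - [-0.09, -0.38, 0.44]
    - [-0.12, -0.49, 0.44]
    - [-0.15, -0.6, 0.44]
    - [-0.18, -0.71, 0.44]
    - [-0.21, -0.82, 0.44]
    - [-0.22, -0.9, 0.44]
    - [-0.22, -0.928, 0.44]
    - [-0.22, -0.928, 0.44]
    - [-0.22, -0.928, 0.44]
  delta_rot:
    - [0, 0, 0]
    - [0, 0, 0]
    - [0, 0, 0]
    - [0, 0, 0]
    - [0, 0, 0]
    - [0, 0, 0]
    - [0, 0, 0]
    - [0, 0, 0]
    - [0, 0, -0.045]
    - [0, 0, -0.045]
    - [0, 0, -0.045]
    - [0, 0, -0.045]
    - [0, 0, -0.045]
    - [0, 0, -0.045]
    - [0, 0, -0.045]
    - [0, 0, -0.045]
    - [0, 0, -0.045]
    - [0, 0, -0.045]
    - [0, 0, -0.045]
  grip: 0.55

```text
time_s: 25.2
tcp_pos: [0.4503, -0.2342, 0.2641]
eef_rot: [180.0, 0.0, -89.9]
contact_force: [-0.1, -1.0, -0.4]
gripper_width: 0.0482
gripper_force: 0.0
```

```bash
python3 - <<'E'
from feet import *
st();feet()
E
```

```text
25.2 [ 0.4503 -0.2342  0.2641] [ 1.7999e+02  1.0000e-02 -8.9930e+01] [-0.1 -1.  -0.4] 0.0482 0.0
foot [279. 135.] xy 451.2 -289.3 wh 53 95 yaw_from_y -11.8
line [166. 304.] xy 583.9 -102.1 wh 8 67 yaw_from_y -7.0
line [391. 303.] xy 319.9 -104.2 wh 11 72 yaw_from_y 7.0
line [280. 137.] xy 450.6 -292.0 wh 3 89 yaw_from_y -11.9
line [351.  11.] xy 379.7 -401.3 wh 30 90 yaw_from_y -89.9
```

>>> arm_command:
  travel:
    - [0.001, -0.114, -0.05]
    - [0.001, -0.114, -0.1]
    - [0.001, -0.114, -0.2]
    - [0.001, -0.114, -0.3]
    - [0.001, -0.114, -0.38]
    - [0.001, -0.114, -0.43]
    - [0.001, -0.114, -0.458]
    - [0.001, -0.114, -0.458]
    - [0.001, -0.114, -0.458]
  delta_rot:
    - [0, 0, -0.1]
    - [0, 0, -0.132]
    - [0, 0, -0.132]
    - [0, 0, -0.132]
    - [0, 0, -0.132]
    - [0, 0, -0.132]
    - [0, 0, -0.132]
    - [0, 0, -0.132]
    - [0, 0, -0.132]

```text
time_s: 26.38
tcp_pos: [0.4516, -0.2919, 0.0364]
eef_rot: [-179.9, -0.0, -101.8]
contact_force: [-1.4, 1.3, 0.9]
gripper_width: 0.0484
gripper_force: 0.0
```

>>> arm_command:
  travel:
    - [0, 0, 0]
    - [0, 0, 0]
    - [0, 0, 0]
    - [0, 0, 0]
    - [0, 0, 0]
    - [0, 0, 0]
  delta_rot:
    - [0, 0, 0]
    - [0, 0, 0]
    - [0, 0, 0]
    - [0, 0, 0]
    - [0, 0, 0]
    - [0, 0, 0]
  grip: 0
  newtons: 30

```text
time_s: 27.12
tcp_pos: [0.4503, -0.2919, 0.0352]
eef_rot: [180.0, 0.0, -101.8]
contact_force: [-0.9, -0.2, 1.0]
gripper_width: 0.0097
gripper_force: 30.0
```

>>> arm_command:
  travel:
    - [0, 0, 0.04]
    - [0, 0, 0.12]
    - [0, 0, 0.21]
    - [0, 0, 0.3]
    - [0, 0, 0.38]
    - [0.01, 0.03, 0.43]
    - [0.03, 0.11, 0.43]
    - [0.04, 0.2, 0.43]
    - [0.043, 0.3, 0.43]
    - [0.043, 0.4, 0.43]
    - [0.043, 0.5, 0.43]
    - [0.043, 0.6, 0.43]
    - [0.043, 0.7, 0.43]
    - [0.043, 0.8, 0.43]
    - [0.043, 0.89, 0.43]
    - [0.043, 0.96, 0.43]
    - [0.043, 0.98, 0.43]
    - [0.043, 0.98, 0.43]
  delta_rot:
    - [0, 0, 0]
    - [0, 0, 0]
    - [0, 0, 0]
    - [0, 0, 0]
    - [0, 0, 0]
    - [0, 0, 0.02]
    - [0, 0, 0.05]
    - [0, 0, 0.08]
    - [0, 0, 0.11]
    - [0, 0, 0.14]
    - [0, 0, 0.16]
    - [0, 0, 0.176]
    - [0, 0, 0.176]
    - [0, 0, 0.176]
    - [0, 0, 0.176]
    - [0, 0, 0.176]
    - [0, 0, 0.176]
    - [0, 0, 0.176]

```text
time_s: 29.38
tcp_pos: [0.4717, 0.1981, 0.2496]
eef_rot: [179.9, -0.0, -85.9]
contact_force: [0.3, 0.1, -3.4]
gripper_width: 0.0097
gripper_force: 30.0
```

>>> arm_command:
  travel:
    - [0, 0.04, 0]
    - [0, 0.05, -0.05]
    - [0, 0.05, -0.12]
    - [0, 0.05, -0.2]
    - [0, 0.05, -0.28]
    - [0, 0.05, -0.34]
    - [0, 0.05, -0.38]
    - [0, 0.05, -0.395]
    - [0, 0.05, -0.402]
    - [0, 0.05, -0.409]
    - [0, 0.05, -0.412]
    - [0, 0.05, -0.412]
    - [0, 0.05, -0.412]
  delta_rot:
    - [0, 0, 0]
    - [0, 0, 0]
    - [0, 0, 0]
    - [0, 0, 0]
    - [0, 0, 0]
    - [0, 0, 0]
    - [0, 0, 0]
    - [0, 0, 0]
    - [0, 0, 0]
    - [0, 0, 0]
    - [0, 0, 0]
    - [0, 0, 0]
    - [0, 0, 0]

```text
time_s: 31.0
tcp_pos: [0.4725, 0.2233, 0.0451]
eef_rot: [-179.9, 0.0, -86.0]
contact_force: [-1.5, -1.8, 6.5]
gripper_width: 0.0102
gripper_force: 30.0
```

>>> arm_command:
  travel:
    - [0, 0, 0]
    - [0, 0, 0]
    - [0, 0, 0]
    - [0, 0, 0.05]
    - [0, 0, 0.15]
    - [0, 0, 0.26]
    - [0, 0, 0.37]
    - [0, 0, 0.47]
    - [0.06, 0.03, 0.512]
    - [0.13, 0.08, 0.512]
    - [0.176, 0.104, 0.512]
    - [0.176, 0.104, 0.512]
    - [0.176, 0.104, 0.512]
  delta_rot:
    - [0, 0, 0]
    - [0, 0, 0]
    - [0, 0, 0]
    - [0, 0, 0]
    - [0, 0, 0]
    - [0, 0, 0]
    - [0, 0, 0]
    - [0, 0, 0]
    - [0, 0, 0]
    - [0, 0, 0]
    - [0, 0, 0]
    - [0, 0, 0]
    - [0, 0, 0]
  grip: 0.55

```text
time_s: 32.62
tcp_pos: [0.5598, 0.2748, 0.2998]
eef_rot: [180.0, -0.0, -86.0]
contact_force: [0.3, -0.8, 0.3]
gripper_width: 0.0485
gripper_force: 0.0
```

```bash
python3 - <<'E'
from feet import *
st();feet(zb=.010)
b,K,R,t=cap("wrist");save(b,"w2.png");np.savez("bed.npz",i=b,K=K,R=R,t=t)
E
```

```text
32.62 [0.5598 0.2748 0.2998] [ 1.7996e+02 -3.0000e-02 -8.6000e+01] [ 0.3 -0.8  0.3] 0.0485 0.0
foot [ 31. 139.] xy 889.7 244.7 wh 14 89 yaw_from_y -29.9
foot [335. 143.] xy 489.1 223.7 wh 23 87 yaw_from_y 4.0
foot [281. 147.] xy 560.6 236.2 wh 53 102 yaw_from_y 3.8
foot [212. 146.] xy 647.8 241.0 wh 54 102 yaw_from_y 4.2
foot [107. 118.] xy 788.5 210.4 wh 12 81 yaw_from_y 64.7
foot [81. 30.] xy 815.4 111.6 wh 15 88 yaw_from_y -29.7
line [388. 302.] xy 414.2 408.6 wh 20 81 yaw_from_y 12.1
line [166. 303.] xy 690.7 428.4 wh 12 81 yaw_from_y -1.9
line [281. 148.] xy 561.3 229.4 wh 2 89 yaw_from_y 4.1
line [220. 129.] xy 626.7 226.8 wh 50 101 yaw_from_y 4.2
line [341. 130.] xy 497.5 217.4 wh 51 102 yaw_from_y 4.2
line [280. 124.] xy 563.3 212.1 wh 49 81 yaw_from_y 5.1
```

View pics/w2.png

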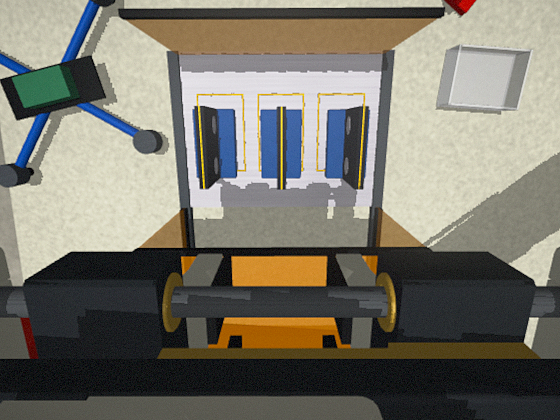

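All three blanks stand on the bed at (207,145), (281,147) and (348,147), and the guard is open. They sit about 14 mm towards the guard from the outlines, well within limits. Next are the clamps on the rail.

>>> arm_command:
  travel:
    - [0.01, -0.08, 0]
    - [0.03, -0.18, 0]
    - [0.05, -0.29, 0]
    - [0.07, -0.4, 0]
    - [0.09, -0.51, 0]
    - [0.11, -0.62, 0]
    - [0.12, -0.72, 0]
    - [0.12, -0.8, 0]
    - [0.12, -0.84, 0]
    - [0.12, -0.84, 0]
    - [0.12, -0.84, 0]
  delta_rot:
    - [0, 0, 0]
    - [0, 0, -0.01]
    - [0, 0, -0.02]
    - [0, 0, -0.03]
    - [0, 0, -0.044]
    - [0, 0, -0.044]
    - [0, 0, -0.044]
    - [0, 0, -0.044]
    - [0, 0, -0.044]
    - [0, 0, -0.044]
    - [0, 0, -0.044]
  grip: 0.85

```text
time_s: 34.1
tcp_pos: [0.62, -0.1441, 0.3005]
eef_rot: [-180.0, 0.0, -89.9]
contact_force: [0.4, -0.1, 0.1]
gripper_width: 0.0744
gripper_force: 0.0
```

```bash
python3 - <<'E'
from h import *
st()
b,K,R,t=cap("wrist");save(b,"w3.png");np.savez("rail.npz",i=b,K=K,R=R,t=t)
E
```

```text
34.1 [ 0.62   -0.1441  0.3005] [-1.7997e+02  2.0000e-02 -8.9930e+01] [ 0.4 -0.1  0.1] 0.0744 0.0
```

View pics/w3.png

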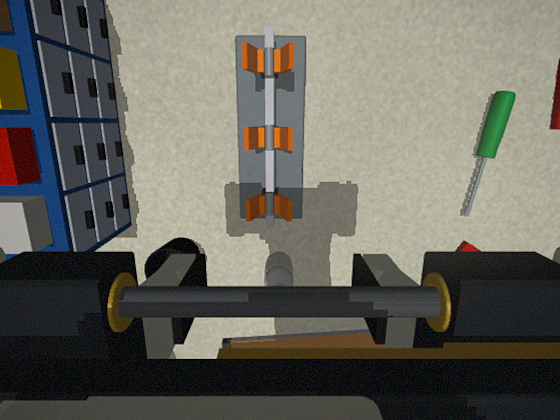

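The rail's three clamps are at (268,57), (268,138) and (268,207), symmetric about the rail at u≈269.

```bash
cat > clamps.py <<'E'
from h import *
def clamps(f=None,zt=.121):
    if f: d=np.load(f);i,K,R,t=d["i"],d["K"],d["R"],d["t"]
    else: i,K,R,t=cap("wrist")
    hsv=cv2.cvtColor(i,cv2.COLOR_RGB2HSV);m=cv2.inRange(hsv,(5,170,90),(14,255,255));m[245:]=0
    n,l,s,c=cv2.connectedComponentsWithStats(m)
    for k in range(1,n):
        if s[k,4]<60: continue
        x,y,w,h=s[k,:4];A=[ray(K,R,t,*q,zt)[:2] for q in((x,y),(x+w,y+h))]
        print("box",x,y,w,h,"x",round(A[0][0],4),round(A[1][0],4),"y",round(A[0][1],4),round(A[1][1],4))
if __name__=="__main__": clamps("rail.npz")
E
python3 clamps.py;python3 - <<'E'
from h import *
d=np.load("rail.npz");K,R,t=d["K"],d["R"],d["t"]
for u,v in((270,90),(270,180),(265.,90),(274.,90),(264.5,180),(274,180)): print(ray(K,R,t,u,v,.07).round(4))
E
```

```text
box 242 42 22 31 x 0.6569 0.6359 y -0.2925 -0.2648
box 274 42 20 31 x 0.6259 0.6062 y -0.2926 -0.2648
box 244 127 21 23 x 0.6571 0.6356 y -0.2132 -0.1899
box 274 127 19 24 x 0.6261 0.6062 y -0.2132 -0.1889
box 246 194 19 27 x 0.6568 0.6364 y -0.1428 -0.1123
box 274 194 18 27 x 0.6263 0.6064 y -0.1429 -0.1123
[ 0.6313 -0.2536  0.07  ]
[ 0.6319 -0.1498  0.07  ]
[ 0.6371 -0.2536  0.07  ]
[ 0.6268 -0.2536  0.07  ]
[ 0.6387 -0.1498  0.07  ]
[ 0.627  -0.1498  0.07  ]
```

>>> arm_command:
  travel:
    - [0.023, 0.042, -0.04]
    - [0.023, 0.042, -0.12]
    - [0.023, 0.042, -0.22]
    - [0.023, 0.042, -0.32]
    - [0.023, 0.042, -0.4]
    - [0.023, 0.042, -0.44]
    - [0.023, 0.042, -0.462]
    - [0.023, 0.042, -0.462]
    - [0.023, 0.042, -0.462]
  delta_rot:
    - [0, 0, 0]
    - [0, 0, 0]
    - [0, 0, 0]
    - [0, 0, 0]
    - [0, 0, 0]
    - [0, 0, 0]
    - [0, 0, 0]
    - [0, 0, 0]
    - [0, 0, 0]

```text
time_s: 35.28
tcp_pos: [0.6325, -0.1236, 0.0705]
eef_rot: [-179.9, -0.0, -89.9]
contact_force: [-0.1, 0.5, 0.7]
gripper_width: 0.0744
gripper_force: 0.0
```

>>> arm_command:
  travel:
    - [0, 0, 0]
    - [0, 0, 0]
    - [0, 0, 0]
    - [0, 0, 0]
    - [0, 0, 0]
    - [0, 0, 0]
    - [0, 0, 0]
  delta_rot:
    - [0, 0, 0]
    - [0, 0, 0]
    - [0, 0, 0]
    - [0, 0, 0]
    - [0, 0, 0]
    - [0, 0, 0]
    - [0, 0, 0]
  grip: 0
  newtons: 25

```text
time_s: 36.15
tcp_pos: [0.6322, -0.1241, 0.0704]
eef_rot: [-179.9, -0.0, -89.9]
contact_force: [-1.8, 0.2, 6.6]
gripper_width: 0.0272
gripper_force: 25.0
```

>>> arm_command:
  travel:
    - [0, 0, 0.02]
    - [0, 0, 0.07]
    - [0, 0, 0.15]
    - [0, 0, 0.25]
    - [0, 0, 0.34]
    - [0, 0.03, 0.402]
    - [-0.02, 0.1, 0.402]
    - [-0.04, 0.2, 0.402]
    - [-0.06, 0.3, 0.402]
    - [-0.08, 0.4, 0.402]
    - [-0.1, 0.5, 0.402]
    - [-0.12, 0.59, 0.402]
    - [-0.135, 0.66, 0.402]
    - [-0.1414, 0.7, 0.402]
    - [-0.1414, 0.7066, 0.402]
    - [-0.1414, 0.7066, 0.402]
  delta_rot:
    - [0, 0, 0]
    - [0, 0, 0]
    - [0, 0, 0]
    - [0, 0, 0]
    - [0, 0, 0]
    - [0, 0, 0]
    - [0, 0, 0.01]
    - [0, 0, 0.02]
    - [0, 0, 0.03]
    - [0, 0, 0.04]
    - [0, 0, 0.044]
    - [0, 0, 0.044]
    - [0, 0, 0.044]
    - [0, 0, 0.044]
    - [0, 0, 0.044]
    - [0, 0, 0.044]

```text
time_s: 38.15
tcp_pos: [0.561, 0.2289, 0.2703]
eef_rot: [180.0, -0.0, -86.0]
contact_force: [-0.1, 0.1, -1.0]
gripper_width: 0.0269
gripper_force: 25.0
```

```bash
python3 - <<'E'
from h import *
st()
a,K,R,t=cap("side");c,K2,R2,t2=cap("top")
print(proj(K,R,t,[.56,.23,.1]),proj(K2,R2,t2,[.56,.23,.1]))
A=cv2.resize(a[60:200,190:350],(480,420),interpolation=cv2.INTER_CUBIC);B=cv2.resize(c[110:250,80:185],(315,420),interpolation=cv2.INTER_CUBIC)
save(np.hstack([A,B]),"c1.png")
E
```

```text
38.15 [0.561  0.2289 0.2703] [ 1.7999e+02 -2.0000e-02 -8.6010e+01] [-0.1  0.1 -1. ] 0.0269 25.0
[274.21540305 131.49119885] [142.07109628 186.04415184]
```

View pics/c1.png

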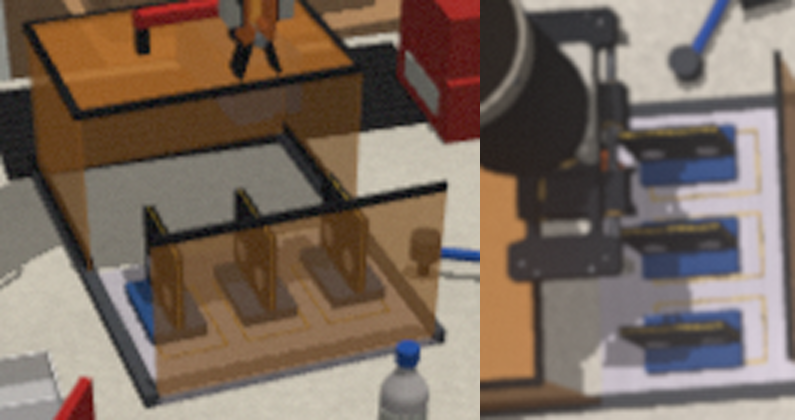

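The clamp is held open at side crop (255,45), and the three blanks stand undisturbed below it. Lowering it onto the middle one.

>>> arm_command:
  travel:
    - [0, 0, -0.05]
    - [0, 0, -0.13]
    - [0, 0, -0.2]
    - [0, 0, -0.25]
    - [0, 0, -0.28]
    - [0, 0, -0.3]
    - [0, 0, -0.315]
    - [0, 0, -0.33]
    - [0, 0, -0.34]
    - [0, 0, -0.34]
    - [0, 0, -0.34]
  delta_rot:
    - [0, 0, 0]
    - [0, 0, 0]
    - [0, 0, 0]
    - [0, 0, 0]
    - [0, 0, 0]
    - [0, 0, 0]
    - [0, 0, 0]
    - [0, 0, 0]
    - [0, 0, 0]
    - [0, 0, 0]
    - [0, 0, 0]

```text
time_s: 39.62
tcp_pos: [0.5616, 0.2296, 0.1024]
eef_rot: [-179.9, 0.0, -86.0]
contact_force: [-4.2, -2.7, 11.0]
gripper_width: 0.0271
gripper_force: 25.1
```

>>> arm_command:
  travel:
    - [0, 0, 0.006]
    - [0, 0, 0.006]
    - [0, 0, 0.006]
    - [0, 0, 0.006]
    - [0, 0, 0.006]
  delta_rot:
    - [0, 0, 0]
    - [0, 0, 0]
    - [0, 0, 0]
    - [0, 0, 0]
    - [0, 0, 0]
  grip: 0.68

```text
time_s: 40.25
tcp_pos: [0.561, 0.2294, 0.1032]
eef_rot: [180.0, -0.0, -86.0]
contact_force: [-1.0, 0.5, 0.4]
gripper_width: 0.0595
gripper_force: 0.0
```

>>> arm_command:
  travel:
    - [0, 0, 0.01]
    - [0, 0, 0.03]
    - [0, 0, 0.06]
    - [0, 0, 0.1]
    - [0, 0, 0.18]
    - [0, 0, 0.28]
    - [0, 0, 0.334]
    - [0, 0, 0.334]
  delta_rot:
    - [0, 0, 0]
    - [0, 0, 0]
    - [0, 0, 0]
    - [0, 0, 0]
    - [0, 0, 0]
    - [0, 0, 0]
    - [0, 0, 0]
    - [0, 0, 0]

```text
time_s: 41.25
tcp_pos: [0.5621, 0.23, 0.2744]
eef_rot: [-179.7, 0.2, -86.0]
contact_force: [0.8, 0.4, -0.1]
gripper_width: 0.0596
gripper_force: 0.0
```

```bash
python3 - <<'E'
from h import *
import clamps
st();clamps.clamps(zt=.148)
a,K,R,t=cap("side");c,K2,R2,t2=cap("top")
A=cv2.resize(a[60:200,190:350],(480,420),interpolation=cv2.INTER_CUBIC);B=cv2.resize(c[110:250,80:185],(315,420),interpolation=cv2.INTER_CUBIC)
save(np.hstack([A,B]),"c2.png")
E
```

```text
41.25 [0.5621 0.23   0.2744] [-179.69    0.18  -85.99] [ 0.8  0.4 -0.1] 0.0596 0.0
box 255 186 22 32 x 0.5868 0.5645 y 0.2147 0.2438
box 287 186 22 32 x 0.5574 0.5344 y 0.2126 0.2416
```

View pics/c2.png

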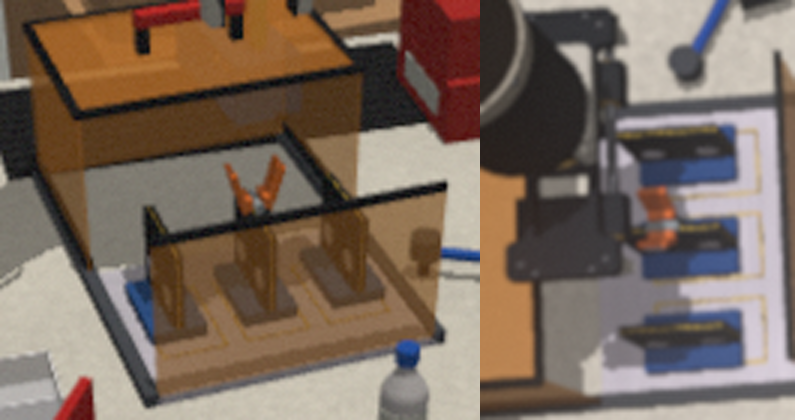

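The first clamp grips the middle of the middle blank, and the blanks are still upright. Next is the rail's middle clamp, for the far blank.

>>> arm_command:
  travel:
    - [0.01, -0.08, 0.02]
    - [0.03, -0.18, 0.02]
    - [0.05, -0.28, 0.02]
    - [0.07, -0.39, 0.02]
    - [0.09, -0.5, 0.02]
    - [0.11, -0.61, 0.02]
    - [0.13, -0.71, 0.02]
    - [0.1414, -0.8, 0.02]
    - [0.1414, -0.85, 0.02]
    - [0.1414, -0.8616, 0]
    - [0.1414, -0.8616, -0.08]
    - [0.1414, -0.8616, -0.18]
    - [0.1414, -0.8616, -0.28]
    - [0.1414, -0.8616, -0.35]
    - [0.1414, -0.8616, -0.39]
    - [0.1414, -0.8616, -0.402]
    - [0.1414, -0.8616, -0.402]
    - [0.1414, -0.8616, -0.402]
  delta_rot:
    - [0, 0, 0]
    - [0, 0, -0.02]
    - [0, 0, -0.044]
    - [0, 0, -0.044]
    - [0, 0, -0.044]
    - [0, 0, -0.044]
    - [0, 0, -0.044]
    - [0, 0, -0.044]
    - [0, 0, -0.044]
    - [0, 0, -0.044]
    - [0, 0, -0.044]
    - [0, 0, -0.044]
    - [0, 0, -0.044]
    - [0, 0, -0.044]
    - [0, 0, -0.044]
    - [0, 0, -0.044]
    - [0, 0, -0.044]
    - [0, 0, -0.044]
  grip: 0.85

```text
time_s: 43.65
tcp_pos: [0.6323, -0.2013, 0.0704]
eef_rot: [-179.9, -0.0, -89.9]
contact_force: [0.2, -0.0, 0.3]
gripper_width: 0.0745
gripper_force: 0.0
```

>>> arm_command:
  travel:
    - [0, 0, 0]
    - [0, 0, 0]
    - [0, 0, 0]
    - [0, 0, 0]
    - [0, 0, 0]
    - [0, 0, 0]
    - [0, 0, 0]
  delta_rot:
    - [0, 0, 0]
    - [0, 0, 0]
    - [0, 0, 0]
    - [0, 0, 0]
    - [0, 0, 0]
    - [0, 0, 0]
    - [0, 0, 0]
  grip: 0
  newtons: 25

```text
time_s: 44.52
tcp_pos: [0.6322, -0.2017, 0.0703]
eef_rot: [-179.9, -0.0, -89.9]
contact_force: [-0.7, -0.2, 5.3]
gripper_width: 0.0273
gripper_force: 25.0
```

```bash
python3 - <<'E'
from feet import *
feet("top",zb=.010)
a,K,R,t=cap("top");np.savez("topref.npz",i=a,K=K,R=R,t=t)
hsv=cv2.cvtColor(a,cv2.COLOR_RGB2HSV);m=cv2.inRange(hsv,(100,90,40),(125,255,255))
n,l,s,c=cv2.connectedComponentsWithStats(m)
for k in range(1,n):
    if s[k,4]>40 and 60<c[k][0]<260 and 90<c[k][1]<260: print(s[k],ray(K,R,t,*c[k],.024).round(3))
E
```

```text
foot [  9. 152.] xy 671.3 625.8 wh 53 111 yaw_from_y -85.6
line [326.  56.] xy 921.6 -259.6 wh 52 79 yaw_from_y 89.5
[151 102  15  26  93] [0.782 0.213 0.024]
[134 162  31   9 220] [0.631 0.232 0.024]
[134 193  32   9 209] [0.544 0.226 0.024]
[135 214  30   4  73] [0.493 0.222 0.024]
[135 225  28   9 190] [0.456 0.227 0.024]
```

>>> arm_command:
  travel:
    - [0, 0, 0.02]
    - [0, 0, 0.07]
    - [0, 0, 0.15]
    - [0, 0, 0.25]
    - [0, 0, 0.34]
    - [0, 0.03, 0.402]
    - [0.003, 0.1, 0.402]
    - [0.006, 0.2, 0.402]
    - [0.01, 0.3, 0.402]
    - [0.014, 0.4, 0.402]
    - [0.018, 0.5, 0.402]
    - [0.022, 0.6, 0.402]
    - [0.026, 0.7, 0.402]
    - [0.03, 0.79, 0.402]
    - [0.0336, 0.85, 0.402]
    - [0.0336, 0.8736, 0.402]
    - [0.0336, 0.8736, 0.402]
  delta_rot:
    - [0, 0, 0]
    - [0, 0, 0]
    - [0, 0, 0]
    - [0, 0, 0]
    - [0, 0, 0]
    - [0, 0, 0]
    - [0, 0, 0.01]
    - [0, 0, 0.02]
    - [0, 0, 0.03]
    - [0, 0, 0.04]
    - [0, 0, 0.044]
    - [0, 0, 0.044]
    - [0, 0, 0.044]
    - [0, 0, 0.044]
    - [0, 0, 0.044]
    - [0, 0, 0.044]
    - [0, 0, 0.044]

```text
time_s: 46.75
tcp_pos: [0.6484, 0.2354, 0.2701]
eef_rot: [180.0, -0.0, -86.0]
contact_force: [-0.0, -0.8, -1.7]
gripper_width: 0.0271
gripper_force: 25.0
```

The blanks are where I left them. Lowering onto the far one.

>>> arm_command:
  travel:
    - [0, 0, -0.05]
    - [0, 0, -0.13]
    - [0, 0, -0.2]
    - [0, 0, -0.25]
    - [0, 0, -0.28]
    - [0, 0, -0.3]
    - [0, 0, -0.315]
    - [0, 0, -0.33]
    - [0, 0, -0.336]
    - [0, 0, -0.336]
    - [0, 0, -0.336]
  delta_rot:
    - [0, 0, 0]
    - [0, 0, 0]
    - [0, 0, 0]
    - [0, 0, 0]
    - [0, 0, 0]
    - [0, 0, 0]
    - [0, 0, 0]
    - [0, 0, 0]
    - [0, 0, 0]
    - [0, 0, 0]
    - [0, 0, 0]

```text
time_s: 48.12
tcp_pos: [0.6485, 0.2355, 0.1025]
eef_rot: [-180.0, 0.0, -86.0]
contact_force: [-0.3, -0.3, -0.4]
gripper_width: 0.0268
gripper_force: 25.0
```

>>> arm_command:
  travel:
    - [0, 0, 0]
    - [0, 0, 0]
    - [0, 0, 0]
    - [0, 0, 0]
    - [0, 0, 0]
  delta_rot:
    - [0, 0, 0]
    - [0, 0, 0]
    - [0, 0, 0]
    - [0, 0, 0]
    - [0, 0, 0]
  grip: 0.68

```text
time_s: 48.75
tcp_pos: [0.6485, 0.2354, 0.1024]
eef_rot: [-180.0, 0.0, -86.0]
contact_force: [0.1, -0.8, 0.7]
gripper_width: 0.0595
gripper_force: 0.0
```

>>> arm_command:
  travel:
    - [0, 0, 0.01]
    - [0, 0, 0.03]
    - [0, 0, 0.06]
    - [0, 0, 0.1]
    - [0, 0, 0.18]
    - [0, 0, 0.28]
    - [0, 0, 0.336]
    - [0, 0, 0.336]
    - [0, 0, 0.336]
  delta_rot:
    - [0, 0, 0]
    - [0, 0, 0]
    - [0, 0, 0]
    - [0, 0, 0]
    - [0, 0, 0]
    - [0, 0, 0]
    - [0, 0, 0]
    - [0, 0, 0]
    - [0, 0, 0]

```text
time_s: 49.88
tcp_pos: [0.6481, 0.2353, 0.2705]
eef_rot: [180.0, 0.0, -86.0]
contact_force: [-0.6, 0.2, 0.2]
gripper_width: 0.0596
gripper_force: 0.0
```

```bash
python3 - <<'E'
from h import *
import clamps
st();clamps.clamps(zt=.153)
E
```

```text
49.88 [0.6481 0.2353 0.2705] [ 1.8e+02  2.0e-02 -8.6e+01] [-0.6  0.2  0.2] 0.0596 0.0
box 251 186 23 32 x 0.6752 0.6527 y 0.2182 0.2464
box 285 187 22 31 x 0.6448 0.6225 y 0.2169 0.2443
box 346 188 17 33 x 0.5903 0.5709 y 0.214 0.2435
box 370 188 34 32 x 0.5689 0.5335 y 0.2125 0.2399
```

>>> arm_command:
  travel:
    - [0, -0.08, 0.02]
    - [0, -0.18, 0.02]
    - [0, -0.28, 0.02]
    - [0, -0.39, 0.02]
    - [-0.01, -0.5, 0.02]
    - [-0.02, -0.61, 0.02]
    - [-0.03, -0.71, 0.02]
    - [-0.0336, -0.81, 0.02]
    - [-0.0336, -0.9, 0.02]
    - [-0.0336, -0.96, 0.02]
    - [-0.0336, -0.98, 0]
    - [-0.0336, -0.98, 0]
  delta_rot:
    - [0, 0, 0]
    - [0, 0, -0.02]
    - [0, 0, -0.044]
    - [0, 0, -0.044]
    - [0, 0, -0.044]
    - [0, 0, -0.044]
    - [0, 0, -0.044]
    - [0, 0, -0.044]
    - [0, 0, -0.044]
    - [0, 0, -0.044]
    - [0, 0, -0.044]
    - [0, 0, -0.044]
  grip: 0.85

```text
time_s: 51.42
tcp_pos: [0.6307, -0.2546, 0.268]
eef_rot: [179.8, 0.1, -90.0]
contact_force: [-0.5, 0.6, 0.0]
gripper_width: 0.0742
gripper_force: 0.0
```

>>> arm_command:
  travel:
    - [0, -0.04, 0]
    - [0, -0.05, -0.06]
    - [0, -0.05, -0.16]
    - [0, -0.05, -0.26]
    - [0, -0.05, -0.34]
    - [0, -0.05, -0.39]
    - [0, -0.05, -0.402]
    - [0, -0.05, -0.402]
    - [0, -0.05, -0.402]
  delta_rot:
    - [0, 0, 0]
    - [0, 0, 0]
    - [0, 0, 0]
    - [0, 0, 0]
    - [0, 0, 0]
    - [0, 0, 0]
    - [0, 0, 0]
    - [0, 0, 0]
    - [0, 0, 0]

```text
time_s: 52.55
tcp_pos: [0.6327, -0.2798, 0.071]
eef_rot: [-179.9, -0.0, -89.9]
contact_force: [0.0, 0.4, 0.2]
gripper_width: 0.0745
gripper_force: 0.0
```

>>> arm_command:
  travel:
    - [0, 0, 0]
    - [0, 0, 0]
    - [0, 0, 0]
    - [0, 0, 0]
    - [0, 0, 0]
    - [0, 0, 0]
    - [0, 0, 0]
  delta_rot:
    - [0, 0, 0]
    - [0, 0, 0]
    - [0, 0, 0]
    - [0, 0, 0]
    - [0, 0, 0]
    - [0, 0, 0]
    - [0, 0, 0]
  grip: 0
  newtons: 25

```text
time_s: 53.42
tcp_pos: [0.6322, -0.2799, 0.0704]
eef_rot: [-179.9, -0.0, -89.9]
contact_force: [-1.1, 1.1, 6.0]
gripper_width: 0.0273
gripper_force: 25.0
```

```bash
python3 - <<'E'
from h import *
st()
a,K,R,t=cap("top")
hsv=cv2.cvtColor(a,cv2.COLOR_RGB2HSV);m=cv2.inRange(hsv,(100,90,40),(125,255,255))
n,l,s,c=cv2.connectedComponentsWithStats(m)
for k in range(1,n):
    if s[k,4]>40 and 60<c[k][0]<260 and 90<c[k][1]<260: print(s[k],ray(K,R,t,*c[k],.024).round(3))
E
```

```text
53.42 [ 0.6322 -0.2799  0.0704] [-1.7993e+02 -4.0000e-02 -8.9940e+01] [-1.1  1.1  6. ] 0.0273 25.0
[180  97  24  15  83] [0.814 0.119 0.024]
[151 102  15  25  92] [0.783 0.213 0.024]
[148 162  17   9 116] [0.633 0.212 0.024]
[134 164   8   7  52] [0.63  0.266 0.024]
[146 193  20   8 122] [0.545 0.208 0.024]
[134 195   8   7  46] [0.542 0.261 0.024]
[135 214  32   6  84] [0.492 0.217 0.024]
[135 224  32  10 224] [0.456 0.22  0.024]
```

>>> arm_command:
  travel:
    - [0, 0, 0.02]
    - [0, 0, 0.07]
    - [0, 0, 0.15]
    - [0, 0, 0.25]
    - [0, 0, 0.34]
    - [-0.01, 0.03, 0.402]
    - [-0.04, 0.1, 0.402]
    - [-0.08, 0.19, 0.402]
    - [-0.12, 0.28, 0.402]
    - [-0.16, 0.37, 0.402]
    - [-0.2, 0.46, 0.402]
    - [-0.24, 0.55, 0.402]
    - [-0.28, 0.64, 0.402]
    - [-0.31, 0.73, 0.402]
    - [-0.318, 0.82, 0.402]
    - [-0.318, 0.91, 0.402]
    - [-0.318, 0.97, 0.402]
    - [-0.318, 0.98, 0.402]
    - [-0.318, 0.98, 0.402]
  delta_rot:
    - [0, 0, 0]
    - [0, 0, 0]
    - [0, 0, 0]
    - [0, 0, 0]
    - [0, 0, 0]
    - [0, 0, 0]
    - [0, 0, 0.01]
    - [0, 0, 0.02]
    - [0, 0, 0.03]
    - [0, 0, 0.04]
    - [0, 0, 0.044]
    - [0, 0, 0.044]
    - [0, 0, 0.044]
    - [0, 0, 0.044]
    - [0, 0, 0.044]
    - [0, 0, 0.044]
    - [0, 0, 0.044]
    - [0, 0, 0.044]
    - [0, 0, 0.044]

```text
time_s: 55.85
tcp_pos: [0.4725, 0.2103, 0.2704]
eef_rot: [180.0, -0.0, -86.0]
contact_force: [0.3, -0.5, 0.0]
gripper_width: 0.0272
gripper_force: 25.0
```

```bash
python3 - <<'E'
from h import *
st()
i,K,R,t=cap("wrist");hsv=cv2.cvtColor(i,cv2.COLOR_RGB2HSV)
for (lo,hi,z) in (((22,90,90),(34,255,255),.102),((100,110,40),(125,255,255),.024)):
    m=cv2.inRange(hsv,lo,hi);m[245:]=0
    n,l,s,c=cv2.connectedComponentsWithStats(m)
    for k in range(1,n):
        if s[k,4]>25:
            X=ray(K,R,t,*c[k],z)
            if .42<X[0]<.7 and .12<X[1]<.3: print(z,s[k],c[k].round(),X.round(4))
E
```

```text
55.85 [0.4725 0.2103 0.2704] [ 1.7999e+02 -1.0000e-02 -8.5960e+01] [ 0.3 -0.5  0. ] 0.0272 25.0
0.102 [122 140  54  60 207] [155. 155.] [0.6026 0.1775 0.102 ]
0.102 [185 140  50  54 197] [215. 151.] [0.5413 0.1697 0.102 ]
0.102 [248 140  48  77 184] [260. 163.] [0.495  0.1784 0.102 ]
0.102 [186 162   4  33  43] [188. 178.] [0.5689 0.1991 0.102 ]
0.102 [106 164   6  35  90] [109. 180.] [0.6513 0.2069 0.102 ]
0.102 [191 164   5  33  92] [193. 180.] [0.5634 0.2008 0.102 ]
0.102 [277 164   3  67 172] [278. 194.] [0.4742 0.2092 0.102 ]
0.102 [196 224   4  21  52] [197. 234.] [0.5592 0.2602 0.102 ]
0.102 [115 232   4  13  36] [116. 238.] [0.647  0.2704 0.102 ]
0.024 [ 118  156   48   69 1207] [152. 183.] [0.6352 0.2227 0.024 ]
0.024 [188 157  16   8  68] [193. 159.] [0.5824 0.1884 0.024 ]
0.024 [ 212  157   21   68 1234] [222. 190.] [0.5453 0.2256 0.024 ]
0.024 [ 258  157   17   69 1067] [266. 190.] [0.4896 0.2213 0.024 ]
0.024 [ 282  157   18   68 1075] [291. 191.] [0.4573 0.2197 0.024 ]
```

>>> arm_command:
  travel:
    - [0.001, 0.024, 0]
    - [0.001, 0.024, -0.05]
    - [0.001, 0.024, -0.13]
    - [0.001, 0.024, -0.2]
    - [0.001, 0.024, -0.25]
    - [0.001, 0.024, -0.28]
    - [0.001, 0.024, -0.3]
    - [0.001, 0.024, -0.315]
    - [0.001, 0.024, -0.33]
    - [0.001, 0.024, -0.336]
    - [0.001, 0.024, -0.336]
    - [0.001, 0.024, -0.336]
  delta_rot:
    - [0, 0, 0]
    - [0, 0, 0]
    - [0, 0, 0]
    - [0, 0, 0]
    - [0, 0, 0]
    - [0, 0, 0]
    - [0, 0, 0]
    - [0, 0, 0]
    - [0, 0, 0]
    - [0, 0, 0]
    - [0, 0, 0]
    - [0, 0, 0]

```text
time_s: 57.4
tcp_pos: [0.4732, 0.2225, 0.1025]
eef_rot: [-180.0, 0.0, -86.0]
contact_force: [-0.1, -0.2, -0.4]
gripper_width: 0.0275
gripper_force: 25.0
```

>>> arm_command:
  travel:
    - [0, 0, 0]
    - [0, 0, 0]
    - [0, 0, 0]
    - [0, 0, 0]
    - [0, 0, 0]
  delta_rot:
    - [0, 0, 0]
    - [0, 0, 0]
    - [0, 0, 0]
    - [0, 0, 0]
    - [0, 0, 0]
  grip: 0.68

```text
time_s: 58.02
tcp_pos: [0.4733, 0.2225, 0.1024]
eef_rot: [-180.0, 0.0, -86.0]
contact_force: [0.3, -0.7, -0.1]
gripper_width: 0.0594
gripper_force: 0.0
```

>>> arm_command:
  travel:
    - [0, 0, 0.01]
    - [0, 0, 0.03]
    - [0, 0, 0.06]
    - [0, 0, 0.1]
    - [0, 0, 0.18]
    - [0, 0, 0.28]
    - [0, 0, 0.336]
    - [0, 0, 0.336]
    - [0, 0, 0.336]
  delta_rot:
    - [0, 0, 0]
    - [0, 0, 0]
    - [0, 0, 0]
    - [0, 0, 0]
    - [0, 0, 0]
    - [0, 0, 0]
    - [0, 0, 0]
    - [0, 0, 0]
    - [0, 0, 0]

```text
time_s: 59.15
tcp_pos: [0.4728, 0.2222, 0.2704]
eef_rot: [180.0, 0.0, -86.0]
contact_force: [-0.0, -0.2, 0.2]
gripper_width: 0.0598
gripper_force: 0.0
```

```bash
python3 - <<'E'
from h import *
import clamps
st();clamps.clamps(zt=.153)
b,_,_,_=cap("wrist")
a,K,R,t=cap("side")
A=cv2.resize(a[60:200,190:350],(480,420),interpolation=cv2.INTER_CUBIC);B=cv2.resize(b[90:260,100:340],(420,298))
save(np.hstack([A[:, :420],np.vstack([B,np.zeros((122,420,3),np.uint8)])])[:,:800],"c3.png")
E
```

```text
59.15 [0.4728 0.2222 0.2704] [ 1.7999e+02  2.0000e-02 -8.6000e+01] [-0.  -0.2  0.2] 0.0598 0.0
box 251 185 23 32 x 0.4998 0.4774 y 0.2041 0.2323
box 285 185 22 32 x 0.4696 0.4473 y 0.202 0.2302
box 58 187 45 32 x 0.6717 0.6337 y 0.218 0.2451
box 107 187 16 33 x 0.628 0.6155 y 0.2149 0.2448
box 154 189 34 32 x 0.5862 0.556 y 0.2138 0.2416
box 196 188 16 34 x 0.5487 0.534 y 0.2103 0.241
```

View pics/c3.png

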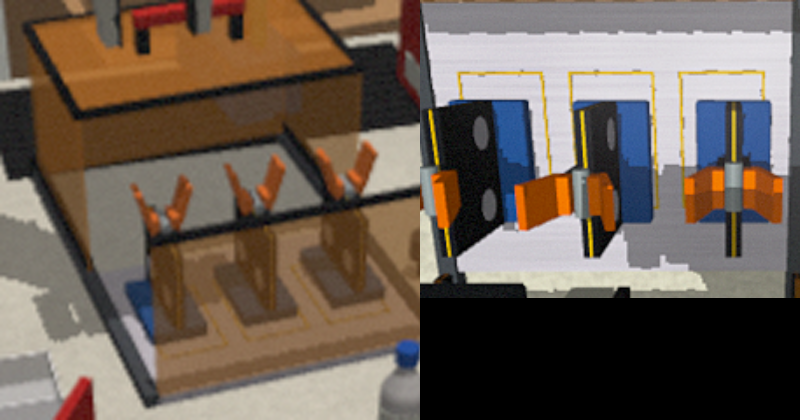

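All three clamps sit on the blanks at mid-edge: side crop (160,205), (255,190) and (345,175). The guard is still open. Next I'll move behind the handle to push it shut.

>>> arm_command:
  travel:
    - [0, 0, 0.06]
    - [0.02, 0.07, 0.06]
    - [0.05, 0.16, 0.06]
    - [0.08, 0.26, 0.06]
    - [0.11, 0.36, 0.06]
    - [0.135, 0.45, 0.06]
    - [0.142, 0.485, 0.06]
    - [0.142, 0.485, 0.04]
    - [0.142, 0.485, -0.03]
    - [0.142, 0.485, -0.09]
    - [0.142, 0.485, -0.13]
    - [0.142, 0.485, -0.155]
    - [0.142, 0.485, -0.169]
    - [0.142, 0.485, -0.169]
  delta_rot:
    - [0, 0, 0]
    - [0, 0, 0]
    - [0, 0, 0]
    - [0, 0, 0]
    - [0, 0, 0]
    - [0, 0, 0]
    - [0, 0, 0]
    - [0, 0, 0]
    - [0, 0, 0]
    - [0, 0, 0]
    - [0, 0, 0]
    - [0, 0, 0]
    - [0, 0, 0]
    - [0, 0, 0]
  grip: 0

```text
time_s: 61.05
tcp_pos: [0.5442, 0.4646, 0.1859]
eef_rot: [-180.0, -0.0, -86.0]
contact_force: [-0.1, 0.5, -0.5]
gripper_width: 0.0003
gripper_force: 0.0
```

```bash
cat > hd.py <<'E'
from h import *
def hd():
    a,K,R,t=cap("side");hsv=cv2.cvtColor(a,cv2.COLOR_RGB2HSV)
    m=cv2.inRange(hsv,(0,160,80),(5,255,255))|cv2.inRange(hsv,(174,160,80),(179,255,255));m[:,320:]=0;m[140:]=0;m[:40]=0
    n,l,s,c=cv2.connectedComponentsWithStats(m)
    for k in range(1,n):
        if s[k,4]>15: print(s[k],ray(K,R,t,*c[k],.216).round(3))
    o=cv2.inRange(hsv,(5,150,110),(13,255,255))
    return a,K,R,t
if __name__=="__main__": st();hd()
E
python3 hd.py
```

```text
61.05 [0.5442 0.4646 0.1859] [-180.     -0.    -86.01] [-0.1  0.5 -0.5] 0.0003 0.0
[266  44   5  12  44] [0.616 0.504 0.216]
[234  58  37  11 231] [0.549 0.42  0.216]
```

>>> arm_command:
  travel:
    - [0.001, -0.02, 0]
    - [0.003, -0.05, 0]
    - [0.006, -0.09, 0]
    - [0.009, -0.13, 0]
    - [0.012, -0.17, 0]
    - [0.015, -0.21, 0]
    - [0.018, -0.25, 0]
    - [0.021, -0.29, 0]
    - [0.024, -0.33, 0]
    - [0.026, -0.37, 0]
    - [0.028, -0.4, 0]
    - [0.03, -0.42, 0]
    - [0.03, -0.43, 0]
    - [0.03, -0.44, 0]
    - [0.031, -0.445, 0]
    - [0.031, -0.445, 0]
  delta_rot:
    - [0, 0, 0]
    - [0, 0, 0]
    - [0, 0, 0]
    - [0, 0, 0]
    - [0, 0, 0]
    - [0, 0, 0]
    - [0, 0, 0]
    - [0, 0, 0]
    - [0, 0, 0]
    - [0, 0, 0]
    - [0, 0, 0]
    - [0, 0, 0]
    - [0, 0, 0]
    - [0, 0, 0]
    - [0, 0, 0]
    - [0, 0, 0]

```text
time_s: 63.1
tcp_pos: [0.5593, 0.2421, 0.1855]
eef_rot: [180.0, -0.0, -86.0]
contact_force: [0.2, -0.3, 0.4]
gripper_width: 0.0006
gripper_force: 0.0
```

```bash
python3 - <<'E'
from hd import *
st();hd()
S=np.load("side.npz");a,K,R,t=S["i"],S["K"],S["R"],S["t"];hsv=cv2.cvtColor(a,cv2.COLOR_RGB2HSV)
m=cv2.inRange(hsv,(0,160,80),(5,255,255))|cv2.inRange(hsv,(174,160,80),(179,255,255));m[:,320:]=0;m[140:]=0;m[:40]=0
n,l,s,c=cv2.connectedComponentsWithStats(m)
for k in range(1,n):
    if s[k,4]>15: print("init",s[k],ray(K,R,t,*c[k],.216).round(3))
E
```

```text
63.1 [0.5593 0.2421 0.1855] [ 1.7995e+02 -4.0000e-02 -8.6000e+01] [ 0.2 -0.3  0.4] 0.0006 0.0
[256  88  40  12 250] [0.563 0.226 0.216]
init [266  44   6  24  92] [0.605 0.463 0.216]
init [255  87  40  13 261] [0.561 0.232 0.216]
```

>>> arm_command:
  travel:
    - [0, -0.006, 0]
    - [0, -0.012, 0]
    - [0, -0.016, 0]
    - [0, -0.016, 0]
  delta_rot:
    - [0, 0, 0]
    - [0, 0, 0]
    - [0, 0, 0]
    - [0, 0, 0]

```text
time_s: 63.65
tcp_pos: [0.5596, 0.2341, 0.1858]
eef_rot: [180.0, -0.0, -86.0]
contact_force: [1.1, 0.6, 0.4]
gripper_width: 0.0003
gripper_force: 0.2
```

```bash
python3 hd.py
```

```text
63.65 [0.5596 0.2341 0.1858] [ 1.7999e+02 -2.0000e-02 -8.6010e+01] [1.1 0.6 0.4] 0.0003 0.2
[257  90  40  12 253] [0.563 0.218 0.216]
```

>>> arm_command:
  travel:
    - [0, -0.004, 0]
    - [0, -0.008, 0]
    - [0, -0.012, 0]
    - [0, -0.016, 0]
    - [0, -0.016, 0]
  delta_rot:
    - [0, 0, 0]
    - [0, 0, 0]
    - [0, 0, 0]
    - [0, 0, 0]
    - [0, 0, 0]

```text
time_s: 64.32
tcp_pos: [0.5598, 0.2332, 0.186]
eef_rot: [-179.8, 0.6, -85.9]
contact_force: [-5.4, 25.0, -1.2]
gripper_width: 0.0002
gripper_force: 12.6
```

```bash
python3 hd.py
```

```text
64.33 [0.5598 0.2332 0.186 ] [-179.81    0.59  -85.9 ] [-5.4 25.  -1.2] 0.0002 12.6
[257  90  40  12 254] [0.562 0.217 0.216]
```

>>> arm_command:
  travel:
    - [0, 0.03, 0]
    - [0, 0.07, 0]
    - [0, 0.07, 0.08]
    - [0, 0.07, 0.18]
    - [0, 0.07, 0.25]
    - [0, 0.07, 0.25]
    - [0, 0.07, 0.25]
  delta_rot:
    - [0, 0, 0]
    - [0, 0, 0]
    - [0, 0, 0]
    - [0, 0, 0]
    - [0, 0, 0]
    - [0, 0, 0]
    - [0, 0, 0]

```text
time_s: 65.25
tcp_pos: [0.5593, 0.2613, 0.31]
eef_rot: [179.9, -0.0, -86.0]
contact_force: [0.6, -0.2, 0.2]
gripper_width: 0.0002
gripper_force: 0.0
```

```bash
python3 - <<'E'
from hd import *
st();a,K,R,t=hd()
# clamp tops seen through amber: sample where predicted, before/after hue for each clamp handle and yellow edges
hsv=cv2.cvtColor(a,cv2.COLOR_RGB2HSV)
for x,y in((.473,.2225),(.561,.2295),(.6485,.2354)):
    u,v=proj(K,R,t,[x,y,.112]).astype(int);w=a[v-16:v+10,u-12:u+12].reshape(-1,3).astype(int)
    print((u,v),"grey pin px",int(((w.max(1)-w.min(1))<60).sum()),"dark px",int((w.sum(1)<150).sum()),"strong orange",int(((w[:,0]>170)&(w[:,1]<100)).sum()))
    print(" control",end="");
    w=a[v-16:v+10,u+14:u+26].reshape(-1,3).astype(int);print(int((w.sum(1)<150).sum()),int(((w[:,0]>170)&(w[:,1]<100)).sum()))
E
```

```text
65.25 [0.5593 0.2613 0.31  ] [ 1.7994e+02 -4.0000e-02 -8.6010e+01] [ 0.6 -0.2  0.2] 0.0002 0.0
[266  49   4  19  63] [0.598 0.439 0.216]
[257  89  40  13 266] [0.563 0.218 0.216]
(np.int64(243), np.int64(133)) grey pin px 216 dark px 184 strong orange 4
 control80 0
(np.int64(274), np.int64(127)) grey pin px 212 dark px 174 strong orange 1
 control79 1
(np.int64(304), np.int64(122)) grey pin px 222 dark px 174 strong orange 2
 control70 0
```

```bash
python3 -c "
from h import *
print(close_job())"
```

```text
the job is handed in; nothing more can be done
None
```

The job is handed in, with no verdict shown: the three blanks were placed and clamped on the bed and the guard pushed shut to its stop at about 65 s, after a first push passed over the handle because the real fingertips sit about 39 mm higher than the stated tool frame; the blanks were checked only by pixel counts once the guard was shut.

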